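# Move the hot grill tray to the trivet on a spatula

## Robot

A 6-joint arm with a two-finger parallel gripper is mounted at the origin on the work surface. World frame = base frame: x ahead of the robot, y to its left, z up, the work surface at z = 0. Lengths are in m, angles in rad, forces in N, time in s.
With the tool pointing down it reaches from about 0.35 to 0.85 m from the base axis. Payload 8.1 kg.
Tool frame: the origin (TCP) lies midway between the tips of the shut fingers; the grasp point (between the pads) lies 19 mm behind it (robot.tcp_to_grasp is the distance from the TCP to the grasp point, in m); z points along the fingers, y is the direction in which the jaws open and shut (so a half turn about z gives the same grasp; the last joint's range is limited). The gripper opens to 93 mm and grips with 3 to 60 N. Pads are 15 mm wide; open, the fingers measure 128 mm over their backs; the gripper's body (75 mm by 188 mm) begins 65 mm behind the grasp point.
Start: joints at [-1.344, 0.13, 1.488, -0, 1.523, -0.085], TCP at [0.184, -0.571, 0.219] pointing down, gripper open.
Joint ranges: [-2.96, 2.96], [-0.89, 2.26], [0.02, 2.5], [-1.34, 4.48], [0, 2.73], [-2.66, 2.66]. Speed limits (rad/s): [2.39, 2.39, 2.79, 3.14, 3.14, 3.14].

## Interface

Orientations are given as a rotation vector (axis times angle).
In Python, from plant import robot gives the robot as it stands.
- The arm moves only by the tool send_rows, never from a script. Its argument "series" is a list of rows, each an object of numbers: "wx", "wy", "wz": the turn, a rotation vector about the world's x, y, z in rad; "dx", "dy", "dz": the shift along the world's x, y, z in cm; "fingers": the closure in counts, from 0 (fully open) to 255 (shut). In form: [{"wx": .., "wy": .., "wz": .., "dx": .., "dy": .., "dz": .., "fingers": ..}, ...]. A call has 1 to 20 rows; each row shifts and turns the pose as measured when the row begins; what a row does not reach is not made up. A row lasts 1/12 s, in which the tool goes at most 41.7 mm and 7.16 degrees, less where a joint would pass 70% of its speed; a pose out of reach is approached as far as the arm can. A call is refused whole if a number of a shift passes 4.17 or a number of a turn 0.125, either way. A call with a gripper value outside its range is refused whole. The fingers move at their own pace and stop on an object; "newtons" is the grip in N (left out, the last holds). Time passes only in rows, so rows that do not move let the fingers close. It gives the time, the measured TCP pose, the force and the opening at its end, in the units of the state.
- robot.read_state(): the state, without advancing time (a new reading comes with each control period).
- robot.read_camera(name): name is "side" or "top" or "wrist"; returns the picture (420x560x3 uint8, red, green, blue); there is no depth.
- robot.camera_info(name): a dict with "intrinsics" (3x3 intrinsics, pixels), "k1" (the pictures are not rectified: a ray, as slopes to the right and down, at radius r is drawn at 1 + k1 r^2 times it, then the intrinsics apply), "extrinsics" (4x4, takes a point from world to camera coordinates); the wrist camera has in their place "tool_from_camera" (4x4, takes a point from camera to tool coordinates, whose origin is the TCP and whose axes are the flange's). Camera axes: x right, y up, looking along -z (the intrinsics and any distortion apply to the point x, -y, -z); pixel columns grow to the right and rows downward; lengths in m; the calibration is good to about 2 mm. A picture is of the moment at which its call begins: read the wrist's pose just before it. camera_info takes no time and is no camera call.
- robot.close_job(): hands the job in, once; it reports no verdict.
The state is a dict: "t": time; "q": joint angles; "dq": joint speeds; "joint_torque": joint torques, N m; "tool_pos": TCP position; "orientation": TCP orientation; "force": force on the tool from outside, world axes, zero at the start; "wrist_torque": the same for the moment, N m; "opening": finger opening in m.
Only numpy, scipy, OpenCV 4.12 (cv2) and the standard library are available. Lean on these libraries where they do the work, as an engineer would, in place of code of your own. Each camera call takes 0.05 s, during which the arm holds its last target.

## Task

The grill tray on the hotplate is hot: slide the spatula under it, lift it and, keeping it level with the rice cake on it and without the gripper touching tray or cake, stand it in the middle of the round cork trivet and draw the spatula out. Then lay the spatula back on its wooden rest, blade flat on the middle of the board, and let go. Leave the saucer, the cup and the tin where they are.

Things in the scene. Friction and masses are not known exactly. Their poses are not given: they have to be found in the camera images.
- spatula: Offset steel spatula, 0.22 kg, loose, blade flat on its rest; stable so. +x forward, y across, z up (mm). Flat blade x -75..55, 64 wide, z 0..3; a 22 wide neck slopes from its rear up to a straight level black handle: bar 16 wide (y), x -230..-100, z 40..60. Origin: blade underside, mid-width, 55 behind the front edge.
- spatula_grip (a point): Point in the middle of the spatula handle's section (16 wide, 20 tall), 45 mm from the handle's front end; 150 mm behind and 50 mm above the spatula's origin. Axes as the spatula's. At the start it hangs 58 mm above the worktop.
- rest: Fixed rectangular wooden board, the spatula's rest, 150 (its x) by 110 (its y) by 8 mm thick. Origin: centre of its underside, on the worktop. At the start the spatula's origin lies over the board's centre.
- hotplate: Fixed round electric hotplate, 240 mm across; its flat dark top (216 mm across) is 50 mm above the worktop. Origin: centre of its underside. A small control knob is on the side at its own -x; do not operate it.
- tray: Steel grill tray, 120 (x) by 110 (y) by 22 mm, 0.16 kg, on the hotplate. Flat plate z 12..16 with a 6 mm lip above; two runners 8 wide, 100 long, 12 tall along x at y = +-46. So below the plate is a tunnel along x, 84 wide, 12 high, open at both ends, for the blade; its -x end faces the hotplate's knob and, roughly, the robot. Origin: tray centre, level of the runners' undersides.
- cake: Round grilled rice cake, rigid, 66 mm across, 14 mm thick, about 40 g, lying loose on the tray. Origin: centre of its underside.
- trivet_round: Fixed ROUND cork trivet, 190 mm across and 8 mm thick, lying on the worktop: where the tray is to go. Origin: centre of its underside. It may change places with the square one.
- trivet_square: Fixed SQUARE cork trivet, 170 by 170 by 8 mm, empty; not the one to use. Origin: centre of its underside. (Beyond the trivets and the rest, from x = 0.75 m on, stands a black turntable with a pestle, a dish, a jar and a bowl, up to 160 mm high: keep clear.)
- saucer: Bystander: small white saucer, 90 mm across, 18 mm tall, on the worktop. Origin: centre of its underside.
- tin: Bystander: closed round metal tin, 62 mm across, 70 mm tall, on the worktop. Origin: centre of its underside.
- cup: Bystander: ceramic cup, 68 mm across, 75 mm tall, on the worktop. Origin: centre of its underside.
Mind the look-alikes: they are no part of the job. Leave any yellow look-alike of the tray alone. Several things look just like the rest: the one meant starts farthest to the robot's left.

How it is judged:
On the way, in this order (a step that is already met when the one before it is completed fails the run):
1. the tray is lifted clear of the hotplate on the spatula (z of tray in the frame of hotplate above 0.07 m and contact force between spatula and tray above 0.3 N and contact force between tray and hotplate below 0.05 N), for 0.2 s.
2. the tray is set down on the round trivet with the spatula still under it (horizontal distance between tray and trivet_round below 0.025 m and z of tray in the frame of trivet_round between 0.004 and 0.012 m and angle between tray's own z axis and vertical below 0.06 rad and horizontal distance between spatula and tray below 0.08 m and contact force between tray and trivet_round above 0.3 N and linear speed of tray below 0.05 m/s), for 0.1 s.
At the end, for the whole second after the job is handed in: The tray stands level (0.06 rad) on the round trivet, centres within 25 mm, the rice cake flat inside its lip; the spatula is clear of it and lies level (0.06 rad), released, on the wooden rest, its origin within 35 mm of the board's centre; all at rest (horizontal distance between tray and trivet_round below 0.025 m and z of tray in the frame of trivet_round between 0.004 and 0.012 m and angle between each of tray, spatula's own z axis and vertical below 0.06 rad and x of cake in the frame of tray between -0.06 and 0.06 m and y of cake in the frame of tray between -0.055 and 0.055 m and z of cake in the frame of tray between 0.012 and 0.021 m and contact force between spatula and tray below 0.05 N and horizontal distance between spatula and rest below 0.035 m and z of spatula in the frame of rest between 0.004 and 0.012 m and linear speed of each of tray, cake, spatula below 0.02 m/s and contact force between spatula and the fingers below 0.05 N); the robot touches nothing.
It fails at once if the gripper or arm touches the hot tray or the rice cake (contact force between any of the fingers, the arm and tray above 0.3 N or contact force between any of the fingers, the arm and cake above 0.3 N).
It fails at once if the tray is tipped by more than 0.35 rad (angle between tray's own z axis and vertical above 0.35 rad).
It fails at once if a bystander is moved by more than 30 mm (distance of any of saucer, tin, cup from where it was at the start of the episode above 0.03 m).
It also fails if it takes over 67 s, if anything falls off the work surface, if the arm or the gripper's body presses on something with over 40 N, if the wrist force passes 120 N, or if a joint passes its speed limit or range.

## Working session

There is one attempt and no reset: what is moved stays moved. The work goes in short steps, Python scripts to look and compute and a tool call to move; the robot and the scene stay as the last step left them, time stands still between calls to the robot, and variables do not carry over. Pictures are saved under pics/ and viewed, and the job is handed in when it is done.

Besides the shell and the picture viewer there is one more tool, called after "Request:" by a JSON object that holds its "api" and its "payload", one argument or row to a line. send_rows: Moves the arm, as the interface text tells. Its arguments: {"type":"object","properties":{"series":{"type":"array","items":{"type":"object","properties":{"wx":{"type":"number"},"wy":{"type":"number"},"wz":{"type":"number"},"dx":{"type":"number"},"dy":{"type":"number"},"dz":{"type":"number"},"fingers":{"type":"number"}}}},"newtons":{"type":"number"}},"required":["series"]}

```bash
ls; mkdir -p pics
cat > h.py <<'E'
import numpy as np, cv2
from plant import robot
from scipy.spatial.transform import Rotation as R
def save(n,f,img=None):
    if img is None: img=robot.read_camera(n)
    cv2.imwrite('pics/'+f,img[:,:,::-1]); return img
def ray(n,u,v,T=None):
    c=robot.camera_info(n);K=np.array(c['intrinsics']);k1=c['k1']
    d=cv2.undistortPoints(np.array([[[float(u),float(v)]]]),K,np.array([k1,0,0,0,0.]))[0,0]
    dc=np.array([d[0],-d[1],-1.])
    if n=='wrist': M=T@np.array(c['tool_from_camera'])
    else: M=np.linalg.inv(np.array(c['extrinsics']))
    return M[:3,3],M[:3,:3]@dc
def plane(n,u,v,z,T=None):
    o,d=ray(n,u,v,T); return o+d*(z-o[2])/d[2]
def proj(n,p,T=None):
    c=robot.camera_info(n);K=np.array(c['intrinsics']);k1=c['k1']
    E=np.array(c['extrinsics']) if n!='wrist' else np.linalg.inv(T@np.array(c['tool_from_camera']))
    q=E[:3,:3]@np.array(p)+E[:3,3]; x,y=q[0]/-q[2],-q[1]/-q[2]; s=1+k1*(x*x+y*y)
    return (K@[x*s,y*s,1])[:2]
def tool(s=None):
    s=s or robot.read_state();T=np.eye(4);T[:3,:3]=R.from_rotvec(s['orientation']).as_matrix();T[:3,3]=s['tool_pos'];return T
E
python3 - <<'E'
from h import *
s=robot.read_state();print(s)
for n in['side','top','wrist']:
    save(n,n+'0.png');print(robot.camera_info(n))
print(robot.tcp_to_grasp)
E
```

```text
pics
{'t': 0.0, 'q': array([-1.34444303e+00,  1.31131109e-01,  1.48923155e+00,  3.81323192e-05,
        1.52299063e+00, -8.54050922e-02]), 'dq': array([-0.00031925,  0.00032772, -0.00038192,  0.00033561, -0.00147108,
       -0.00031284]), 'joint_torque': array([-1.08967934e-04, -5.59834528e+01, -4.91760957e+01,  7.65342289e-02,
        3.49036662e-02, -1.55046887e-04]), 'tool_pos': array([ 0.18394951, -0.57053636,  0.2176316 ]), 'orientation': array([-3.10176499e+00, -4.87452201e-01,  1.34987169e-04]), 'force': array([-0.30819208,  0.43178887, -0.31325741]), 'wrist_torque': array([ 0.01169801,  0.00506533, -0.02950586]), 'opening': 0.09290968439698703}
{'intrinsics': array([[429.12136128,   0.        , 280.58248101],
       [  0.        , 429.12136128, 212.0340834 ],
       [  0.        ,   0.        ,   1.        ]]), 'k1': 0.01007586896745431, 'extrinsics': array([[-0.94853359, -0.31655817,  0.00865797,  0.49133861],
       [ 0.23783132, -0.69405209,  0.67950567, -0.16197702],
       [-0.20909399,  0.64659309,  0.73361917, -1.4321751 ],
       [ 0.        ,  0.        ,  0.        
[... 343 characters left out ...]
416038],
       [-0.19937112, -0.00429323,  0.97991465, -1.13431598],
       [ 0.        ,  0.        ,  0.        ,  1.        ]])}
{'intrinsics': array([[298.54424063,   0.        , 277.94481856],
       [  0.        , 298.54424063, 204.63970781],
       [  0.        ,   0.        ,   1.        ]]), 'k1': -0.031876195826988175, 'tool_from_camera': array([[ 5.89839241e-04,  9.54836960e-01,  2.97129654e-01,
         8.27909082e-02],
       [ 9.99999682e-01, -4.03498561e-04, -6.88466166e-04,
         2.42837729e-04],
       [-5.37481554e-04,  2.97129965e-01, -9.54836894e-01,
        -1.65750463e-01],
       [ 0.00000000e+00,  0.00000000e+00,  0.00000000e+00,
         1.00000000e+00]])}
0.0188
```

View pics/top0.png

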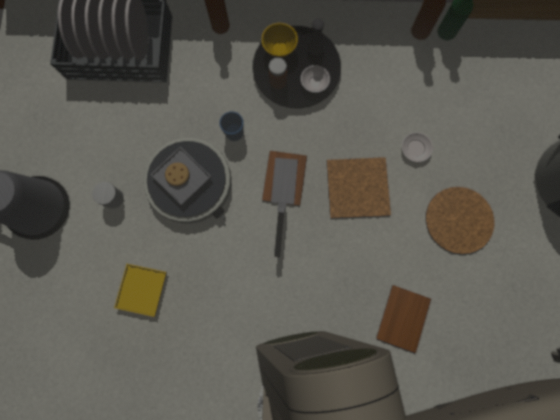

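View pics/side0.png

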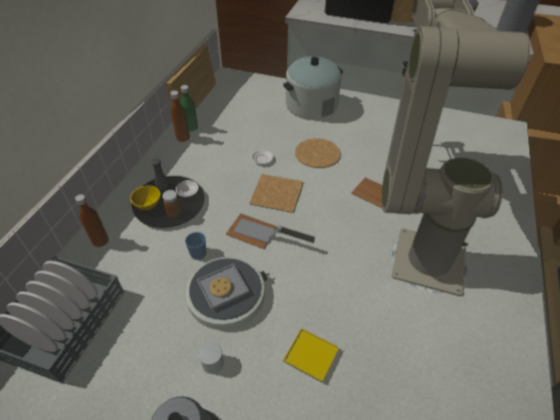

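View pics/wrist0.png

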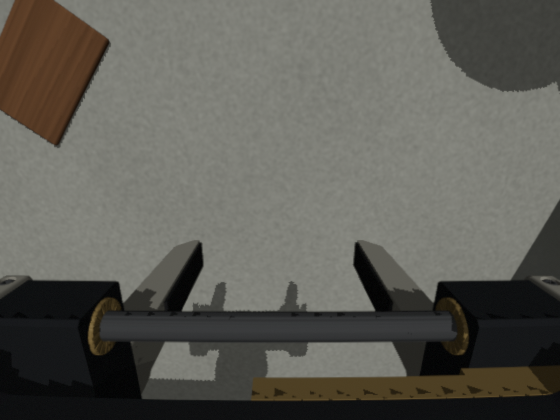

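Run:
```python
from h import *
im=cv2.imread('pics/top0.png')
cv2.imwrite('pics/a1.png',cv2.resize(im[125:235,130:330],None,fx=4,fy=4,interpolation=cv2.INTER_CUBIC)*1)
cv2.imwrite('pics/a2.png',cv2.resize(im[140:360,370:500],None,fx=2.7,fy=2.7,interpolation=cv2.INTER_CUBIC))
hsv=cv2.cvtColor(im,cv2.COLOR_BGR2HSV)
print(hsv[220,460],hsv[180,345],hsv[318,404],hsv[195,270],hsv[180,190],hsv[230,281],hsv[175,175],hsv[190,180])
s=proj('top',[0.184,-.571,.2]);print(s)
for n,(u,v),z in[('hp',(188,179),.05),('tri',(460,220),.008),('sq',(358,187),.008),('cup',(232,124),.04),('saucer',(417,149),.01),('tin',(105,196),.05),('rest',(285,178),.008),('cake',(176,175),.08),('yellow',(141,291),.02),('board2',(404,318),.008)]:
    print(n,plane('top',u,v,z).round(3))
```

```text
[ 15 121  99] [ 15 115  95] [ 13 152  84] [ 11 106  82] [165   6  80] [30 22 47] [ 19 113 104] [30  3 79]
[569.64989695 347.42945879]
hp [0.581 0.332 0.05 ]
tri [ 0.497 -0.422  0.008]
sq [ 0.583 -0.139  0.008]
cup [0.748 0.222 0.04 ]
saucer [ 0.7   -0.308  0.01 ]
tin [0.527 0.553 0.05 ]
rest [0.603 0.068 0.008]
cake [0.584 0.358 0.08 ]
yellow [0.278 0.441 0.02 ]
board2 [ 0.228 -0.26   0.008]
```

```bash
sleep 0.1
```

```text
(no output)
```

View pics/a1.png

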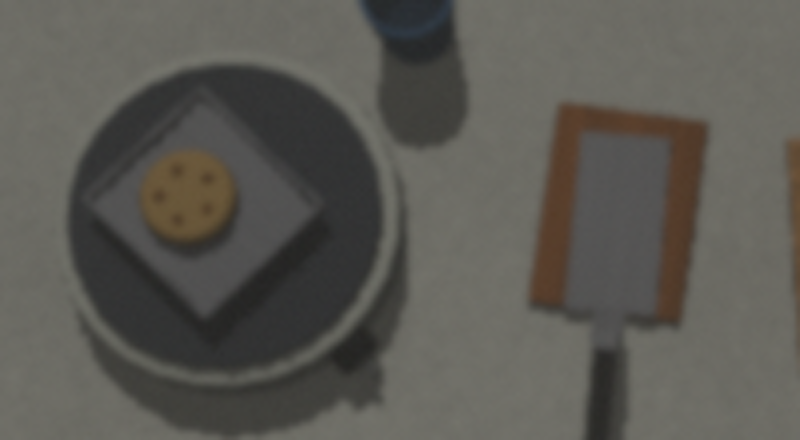

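View pics/a2.png

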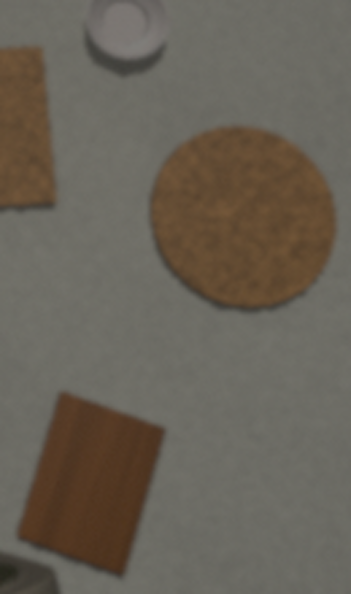

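```bash
cat > m.py <<'E'
from h import *
im=cv2.imread('pics/top0.png');hsv=cv2.cvtColor(im,cv2.COLOR_BGR2HSV)
# trivet
m=((hsv[...,1]>75)&(hsv[...,0]>5)&(hsv[...,0]<22)).astype(np.uint8)
cs,_=cv2.findContours(m,cv2.RETR_EXTERNAL,cv2.CHAIN_APPROX_NONE)
for c in cs:
    if cv2.contourArea(c)<300: continue
    b=cv2.boundingRect(c)
    P=np.array([plane('top',u,v,.008)[:2] for u,v in c[:,0]],np.float32)
    print(b,'circ',[np.round(x,4) for x in cv2.minEnclosingCircle(P)],'rect',[np.round(x,4) for x in cv2.minAreaRect(P)])
# hotplate dark
off=np.array([130,125.])
def w(pts,z): return np.array([plane('top',*(np.array(p)/4+off+0*0-.375),z)[:2] for p in pts])
t=w([(203,85),(323,207),(207,325),(83,207)],.072);print('tray',t.round(4),t.mean(0).round(4))
f,r_,b,l=t
print('edges',[np.round([np.linalg.norm(x),np.degrees(np.arctan2(x[1],x[0]))],4) for x in (f-r_,l-b,f-l,r_-b)])
b=w([(581,131),(672,137),(658,317),(565,311)],.011);print('blade',b.round(4))
print([np.degrees(np.arctan2(*(x[::-1]))) for x in (b[0]-b[3],b[1]-b[2])], b.mean(0))
d=((hsv[...,2]<58)).astype(np.uint8);d[:200]=0;d[262:]=0;d[:,:265]=0;d[:,296:]=0
ys,xs=np.nonzero(d)
P=np.array([plane('top',u,v,.068)[:2] for u,v in zip(xs,ys)],np.float32);print('handle',cv2.minAreaRect(P),P.mean(0),len(P))
for v in range(212,258,5):
    print(v,xs[ys==v].min() if (ys==v).any() else 0,xs[ys==v].max() if (ys==v).any() else 0)
cv2.imwrite('pics/a3.png',cv2.resize(im[200:270,255:305],None,fx=8,fy=8,interpolation=cv2.INTER_CUBIC)*2)
E
python3 m.py
```

```text
(377, 286, 53, 67) circ [array([ 0.2264, -0.2571]), np.float64(0.0885)] rect [array([ 0.2269, -0.2584]), array([0.1073, 0.1485]), np.float64(71.9097)]
(426, 187, 68, 67) circ [array([ 0.498 , -0.4214]), np.float64(0.0947)] rect [array([ 0.498 , -0.4207]), array([0.186 , 0.1865]), np.float64(1.6216)]
(165, 163, 24, 23) circ [array([0.6072, 0.3753]), np.float64(0.0338)] rect [array([0.6064, 0.3758]), array([0.0647, 0.0657]), np.float64(1.6921)]
(327, 158, 64, 60) circ [array([ 0.5827, -0.1389]), np.float64(0.1157)] rect [array([ 0.5832, -0.1392]), array([0.1692, 0.1679]), np.float64(4.3863)]
(263, 151, 43, 54) circ [array([0.6053, 0.0691]), np.float64(0.0875)] rect [array([0.6054, 0.0697]), array([0.1059, 0.1467]), np.float64(83.4847)]
(469, 0, 91, 20) circ [array([ 1.1599, -0.6184]), np.float64(0.1427)] rect [array([ 1.1567, -0.6185]), array([0.0649, 0.2791]), np.float64(1.2204)]
(413, 0, 33, 38) circ [array([ 1.1201, -0.3625]), np.float64(0.0773)] rect [array([ 1.124 , -0.3533]), array([0.0621, 0.1515]), np.float64(67.1754)]
(205, 0, 24, 33) circ [array([1.1115, 0.297 ]), np.float64(0.0619)] rect [array([1.1132, 0.289 ]), array([0.1191, 0.0546]), np.float64(15.672)]
tray [[0.6682 0.3544]
 [0.5847 0.2675]
 [0.5018 0.3391]
 [0.58   0.4282]] [0.5837 0.3473]
edges [array([ 0.1205, 46.1771]), array([ 0.1186, 48.7043]), array([  0.115 , -39.9266]), array([  0.1096, -40.792 ])]
blade [[0.6627 0.0982]
 [0.6601 0.0332]
 [0.5285 0.0399]
 [0.531  0.105 ]]
[np.float64(-2.935554027819393), np.float64(-2.916149189761259)] [0.59555793 0.06907292]
handle ((0.43406885862350464, 0.0776839330792427), (0.014586887322366238, 0.11465445160865784), 86.73776245117188) [0.4343239  0.07776309] 239
212 0 0
217 278 283
222 278 283
227 278 282
232 277 282
237 277 281
242 276 281
247 276 280
252 275 280
257 0 0
```

```bash
sleep 0.1
```

```text
(no output)
```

View pics/a3.png

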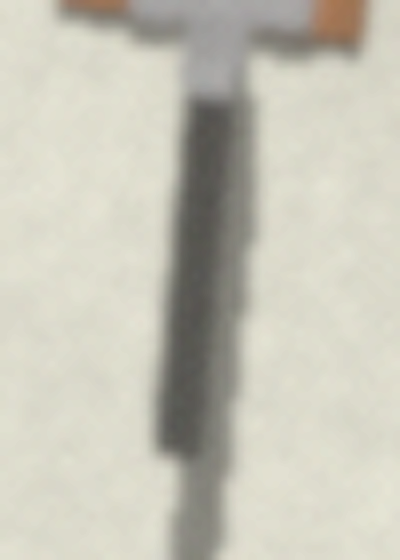

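Request:
{"api": "send_rows", "payload": {
  "series": [
    {"dx":1.5,"dy":3.2,"wz":-0.018},
    {"dx":1.5,"dy":3.2,"wz":-0.018},
    {"dx":1.5,"dy":3.2,"wz":-0.018},
    {"dx":1.5,"dy":3.2,"wz":-0.018},
    {"dx":1.5,"dy":3.2,"wz":-0.018},
    {"dx":1.5,"dy":3.2,"wz":-0.018},
    {"dx":1.5,"dy":3.2,"wz":-0.018},
    {"dx":1.5,"dy":3.2,"wz":-0.018},
    {"dx":1.5,"dy":3.2,"wz":-0.018},
    {"dx":1.5,"dy":3.2,"wz":-0.018},
    {"dx":1.5,"dy":3.2,"wz":-0.018},
    {"dx":1.5,"dy":3.2,"wz":-0.018},
    {"dx":1.5,"dy":3.2,"wz":-0.018},
    {"dx":1.5,"dy":3.2,"wz":-0.018},
    {"dx":1.5,"dy":3.2,"wz":-0.018},
    {"dx":1.5,"dy":3.2,"wz":-0.018},
    {"dx":1.5,"dy":3.2,"wz":-0.018},
    {"dx":1.5,"dy":3.2,"wz":-0.018}
  ]
}}

```text
schema error: expected keys wx, wy, wz, dx, dy, dz, fingers
```

Request:
{"api": "send_rows", "payload": {
  "series": [
    {"dx":1.5,"dy":3.2,"dz":0,"wx":0,"wy":0,"wz":-0.018,"fingers":0},
    {"dx":1.5,"dy":3.2,"dz":0,"wx":0,"wy":0,"wz":-0.018,"fingers":0},
    {"dx":1.5,"dy":3.2,"dz":0,"wx":0,"wy":0,"wz":-0.018,"fingers":0},
    {"dx":1.5,"dy":3.2,"dz":0,"wx":0,"wy":0,"wz":-0.018,"fingers":0},
    {"dx":1.5,"dy":3.2,"dz":0,"wx":0,"wy":0,"wz":-0.018,"fingers":0},
    {"dx":1.5,"dy":3.2,"dz":0,"wx":0,"wy":0,"wz":-0.018,"fingers":0},
    {"dx":1.5,"dy":3.2,"dz":0,"wx":0,"wy":0,"wz":-0.018,"fingers":0},
    {"dx":1.5,"dy":3.2,"dz":0,"wx":0,"wy":0,"wz":-0.018,"fingers":0},
    {"dx":1.5,"dy":3.2,"dz":0,"wx":0,"wy":0,"wz":-0.018,"fingers":0},
    {"dx":1.5,"dy":3.2,"dz":0,"wx":0,"wy":0,"wz":-0.018,"fingers":0},
    {"dx":1.5,"dy":3.2,"dz":0,"wx":0,"wy":0,"wz":-0.018,"fingers":0},
    {"dx":1.5,"dy":3.2,"dz":0,"wx":0,"wy":0,"wz":-0.018,"fingers":0},
    {"dx":1.5,"dy":3.2,"dz":0,"wx":0,"wy":0,"wz":-0.018,"fingers":0},
    {"dx":1.5,"dy":3.2,"dz":0,"wx":0,"wy":0,"wz":-0.018,"fingers":0},
    {"dx":1.5,"dy":3.2,"dz":0,"wx":0,"wy":0,"wz":-0.018,"fingers":0},
    {"dx":1.5,"dy":3.2,"dz":0,"wx":0,"wy":0,"wz":-0.018,"fingers":0},
    {"dx":1.5,"dy":3.2,"dz":0,"wx":0,"wy":0,"wz":-0.018,"fingers":0},
    {"dx":1.5,"dy":3.2,"dz":0,"wx":0,"wy":0,"wz":-0.018,"fingers":0}
  ]
}}

```text
t: 1.65
tool_pos: [0.4539, 0.0311, 0.2105]
orientation: [-3.133, 0.062, -0.0]
force: [1.1, -0.2, 0.8]
opening: 0.0929
```

Run:
```python
from h import *
s=robot.read_state();print(s['t'],s['tool_pos'],s['orientation'])
T=tool(s);np.save('T1.npy',T);im=save('wrist','w1.png')
cv2.imwrite('pics/w1b.png',np.clip(im[:,:,::-1]*2.0,0,255))
for p in ([.6055,.0686,.011],[.4857,.0749,.068],[.6054,.0697,.008]): print(proj('wrist',p,T))
```

```text
1.65 [0.45392645 0.03112762 0.21050898] [-3.13285486e+00  6.23091215e-02 -4.22057470e-04]
[239.89632149  49.55082093]
[235.30214299 165.10615104]
[239.27307221  50.22904409][ WARN:0@1.823] global loadsave.cpp:1063 imwrite_ Unsupported depth image for selected encoder is fallbacked to CV_8U.
```

View pics/w1b.png

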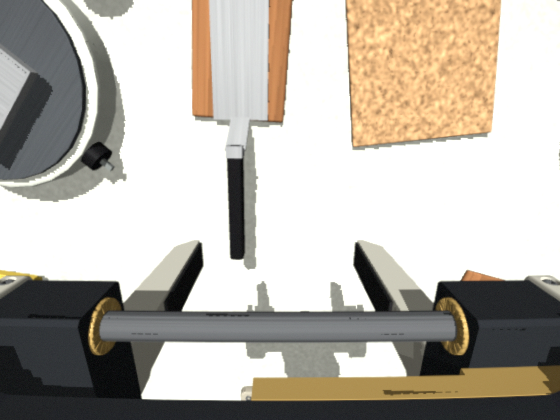

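Run:
```python
from h import *
T=np.load('T1.npy')
im=cv2.imread('pics/w1.png');g=im.max(2)
for v in (165,180,200,220):
    row=g[v,215:262]; print(v,row)
for p in [(228.5,152),(243.5,152),(231,258),(245,257)]: print(plane('wrist',*p,.068,T).round(4))
for p in [(213,120.5),(270,122)]: print('blade rear',plane('wrist',*p,.011,T).round(4))
```

```text
165 [143 142 143 144 145 146 146 146 145 145 144 122  69  24  16  17  17  18
  17  16  17  18  17  17  15  11   9  12  44  68  76  76  74  74  75  75
  77  78  79  86 122 142 142 140 141 143 145]
180 [142 142 143 143 142 142 141 141 141 141 141 138 108  41  16  17  16  17
  18  18  16  18  16  18  17  12   9  10  34  64  78  78  77  78  77  79
  78  77  77  76  82 119 139 142 144 145 144]
200 [140 141 142 142 143 144 145 145 145 146 147 145 122  70  23  16  17  17
  15  16  16  15  18  18  16  15  12  10  23  58  77  79  80  81  80  78
  77  77  77  77  84 122 142 143 145 146 146]
220 [143 142 142 142 141 140 139 139 140 142 144 146 143 114  51  18  18  13
  18  16  16  16  15  16  17  14  12   6  12  44  68  76  76  76  75  75
  75  75  78  78  83 117 134 136 137 139 139]
[0.4995 0.0808 0.068 ]
[0.4989 0.0654 0.068 ]
[0.3789 0.0886 0.068 ]
[0.3796 0.0724 0.068 ]
blade rear [0.5304 0.1061 0.011 ]
blade rear [0.5259 0.0387 0.011 ]
```

Request:
{"api": "send_rows", "payload": {
  "series": [
    {"dx":0.7,"dy":1.1,"dz":-2,"wx":0,"wy":0,"wz":-0.004,"fingers":0},
    {"dx":0.7,"dy":1.1,"dz":-2,"wx":0,"wy":0,"wz":-0.004,"fingers":0},
    {"dx":0.7,"dy":1.1,"dz":-2,"wx":0,"wy":0,"wz":-0.004,"fingers":0},
    {"dx":0.7,"dy":1.0,"dz":-2,"wx":0,"wy":0,"wz":-0.004,"fingers":0},
    {"dx":0,"dy":0,"dz":-1,"wx":0,"wy":0,"wz":0,"fingers":0},
    {"dx":0,"dy":0,"dz":0,"wx":0,"wy":0,"wz":0,"fingers":0}
  ]
}}

```text
t: 2.2
tool_pos: [0.4849, 0.0867, 0.1173]
orientation: [-3.129, 0.071, -0.005]
force: [-0.3, -0.1, -0.2]
opening: 0.0927
```

Run:
```python
from h import *
s=robot.read_state();print(s['t'],s['tool_pos'],s['orientation'],s['force'])
T=tool(s);print(T[:3,:3].round(4));np.save('T1.npy',T);im=save('wrist','w2.png')
cv2.imwrite('pics/w2b.png',np.clip(im[:,:,::-1]*2.0,0,255).astype(np.uint8))
```

```text
2.2 [0.48491665 0.08668034 0.1173382 ] [-3.12903969  0.07112802 -0.0051609 ] [-0.28616114 -0.14430713 -0.17672389]
[[ 0.999  -0.0454  0.0036]
 [-0.0455 -0.9989  0.0117]
 [ 0.003  -0.0118 -0.9999]]
```

View pics/w2b.png

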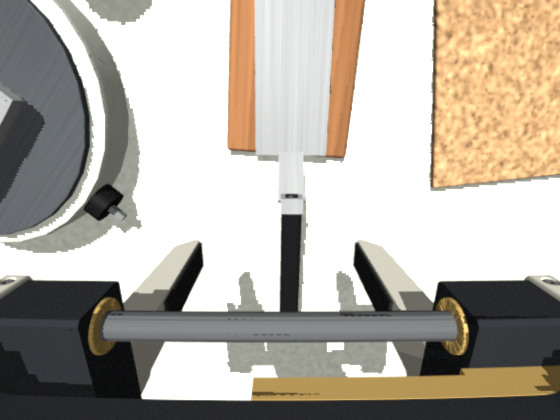

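Request:
{"api": "send_rows", "payload": {
  "series": [
    {"dx":-0.1,"dy":-0.6,"dz":-1,"wx":-0.006,"wy":0.002,"wz":-0.005,"fingers":0},
    {"dx":-0.1,"dy":-0.5,"dz":-1.3,"wx":-0.006,"wy":0.002,"wz":-0.005,"fingers":0},
    {"dx":0,"dy":-0.1,"dz":-1.3,"wx":0,"wy":0,"wz":0,"fingers":0},
    {"dx":0,"dy":0,"dz":-1,"wx":0,"wy":0,"wz":0,"fingers":0},
    {"dx":0,"dy":0,"dz":0,"wx":0,"wy":0,"wz":0,"fingers":0}
  ]
}}

```text
t: 2.67
tool_pos: [0.4848, 0.0699, 0.0729]
orientation: [3.138, -0.094, 0.01]
force: [-0.5, -0.4, -1.3]
opening: 0.0931
```

```bash
cat > st.py <<'E'
from h import *
s=robot.read_state();T=tool(s);print(s['t'],s['tool_pos'].round(4),'zax',T[:3,2].round(4),'yaw',np.degrees(np.arctan2(T[1,0],T[0,0])).round(2),'F',s['force'].round(2),'M',s['wrist_torque'].round(3),s['opening'])
E
python3 st.py
```

```text
2.6667 [0.4848 0.0699 0.0729] zax [ 0.0065 -0.0028 -1.    ] yaw -3.43 F [-0.46 -0.39 -1.26] M [ 0.045  0.093 -0.033] 0.09308065295120059
```

Request:
{"api": "send_rows", "payload": {
  "series": [
    {"dx":-0.1,"dy":0.25,"dz":-1,"wx":0.002,"wy":0.004,"wz":0.002,"fingers":0},
    {"dx":0,"dy":0.15,"dz":-1,"wx":0,"wy":0.002,"wz":0,"fingers":0},
    {"dx":0,"dy":0,"dz":-1,"wx":0,"wy":0,"wz":0,"fingers":0},
    {"dx":0,"dy":0,"dz":0,"wx":0,"wy":0,"wz":0,"fingers":0}
  ]
}}

```text
t: 3.0
tool_pos: [0.4843, 0.0732, 0.0411]
orientation: [3.139, -0.094, 0.003]
force: [-0.2, -0.3, -0.8]
opening: 0.0931
```

```bash
python3 st.py;python3 - <<'E'
from h import *
im=save('wrist','w3.png')
cv2.imwrite('pics/w3b.png',np.clip(im[:,:,::-1]*2.0,0,255).astype(np.uint8))
E
```

```text
3.0 [0.4843 0.0732 0.0411] zax [ 1.9e-03 -9.0e-04 -1.0e+00] yaw -3.42 F [-0.24 -0.34 -0.84] M [ 0.071  0.031 -0.04 ] 0.09306196658656725
```

View pics/w3b.png

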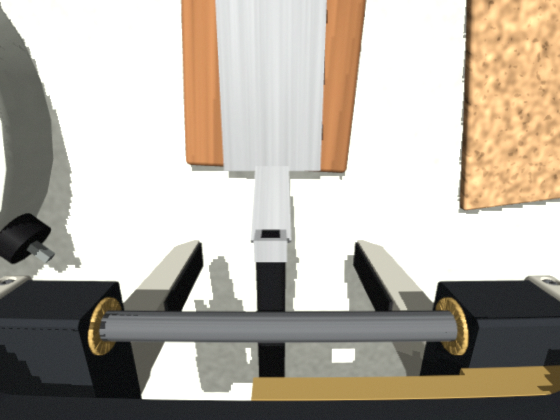

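Request:
{"api": "send_rows", "payload": {
  "series": [
    {"dx":0,"dy":0.3,"dz":-0.1,"wx":0,"wy":0,"wz":0,"fingers":0},
    {"dx":0,"dy":0,"dz":0.05,"wx":0,"wy":0,"wz":0,"fingers":120},
    {"dx":0,"dy":0,"dz":0.05,"wx":0,"wy":0,"wz":0,"fingers":255},
    {"dx":0,"dy":0,"dz":0.05,"wx":0,"wy":0,"wz":0,"fingers":255},
    {"dx":0,"dy":0,"dz":0.05,"wx":0,"wy":0,"wz":0,"fingers":255},
    {"dx":0,"dy":0,"dz":0.05,"wx":0,"wy":0,"wz":0,"fingers":255},
    {"dx":0,"dy":0,"dz":0.05,"wx":0,"wy":0,"wz":0,"fingers":255},
    {"dx":0,"dy":0,"dz":0.05,"wx":0,"wy":0,"wz":0,"fingers":255}
  ],
  "newtons": 60
}}

```text
t: 3.72
tool_pos: [0.4867, 0.0771, 0.0469]
orientation: [3.14, -0.092, 0.01]
force: [-0.4, -0.4, 0.9]
opening: 0.0511
```

```bash
python3 st.py;python3 - <<'E'
from h import *
T=tool()
im=cv2.imread('pics/w3.png')
print(plane('wrist',271,262,.068,T))
E
```

```text
3.7167 [0.4867 0.0771 0.0469] zax [ 6.3e-03 -6.0e-04 -1.0e+00] yaw -3.36 F [-0.35 -0.44  0.92] M [0.028 0.022 0.025] 0.05112651892866005
[0.49215646 0.08008368 0.068     ]
```

Request:
{"api": "send_rows", "payload": {
  "series": [
    {"dx":-0.6,"dy":0.0,"dz":-0.4,"wx":0,"wy":0.004,"wz":0,"fingers":120},
    {"dx":-0.5,"dy":0,"dz":-0.4,"wx":0,"wy":0.002,"wz":0,"fingers":120},
    {"dx":0,"dy":0,"dz":-0.1,"wx":0,"wy":0,"wz":0,"fingers":120},
    {"dx":0,"dy":0,"dz":0,"wx":0,"wy":0,"wz":0,"fingers":120}
  ],
  "newtons": 60
}}

```text
t: 4.05
tool_pos: [0.4745, 0.077, 0.0373]
orientation: [3.14, -0.092, 0.0]
force: [-0.6, -0.8, -0.1]
opening: 0.0491
```

```bash
python3 st.py;python3 - <<'E'
from h import *
T=tool()
im=save('wrist','w4.png')
cv2.imwrite('pics/w4b.png',np.clip(im[:,:,::-1]*2.0,0,255).astype(np.uint8))
E
```

```text
4.05 [0.4745 0.077  0.0373] zax [-0.e+00 -7.e-04 -1.e+00] yaw -3.37 F [-0.55 -0.85 -0.11] M [ 0.008  0.075 -0.008] 0.04913791161293375
```

View pics/w4b.png

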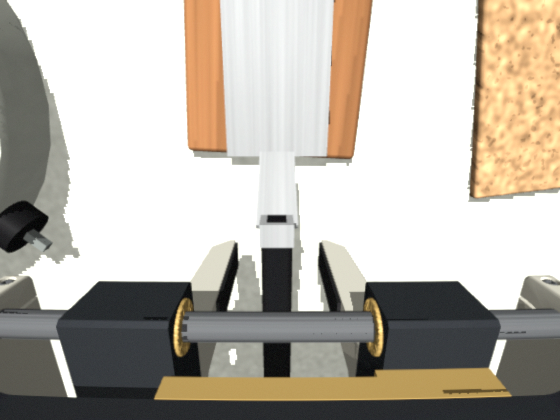

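Request:
{"api": "send_rows", "payload": {
  "series": [
    {"dx":0,"dy":0,"dz":0,"wx":0,"wy":0,"wz":0,"fingers":255},
    {"dx":0,"dy":0,"dz":0,"wx":0,"wy":0,"wz":0,"fingers":255},
    {"dx":0,"dy":0,"dz":0,"wx":0,"wy":0,"wz":0,"fingers":255},
    {"dx":0,"dy":0,"dz":0,"wx":0,"wy":0,"wz":0,"fingers":255},
    {"dx":0,"dy":0,"dz":0,"wx":0,"wy":0,"wz":0,"fingers":255},
    {"dx":0,"dy":0,"dz":0,"wx":0,"wy":0,"wz":0,"fingers":255}
  ],
  "newtons": 60
}}

```text
t: 4.6
tool_pos: [0.4747, 0.0771, 0.0373]
orientation: [3.14, -0.092, -0.0]
force: [0.0, 0.6, -0.4]
opening: 0.0154
```

```bash
python3 st.py
```

```text
4.6 [0.4747 0.0771 0.0373] zax [-1.e-04 -6.e-04 -1.e+00] yaw -3.37 F [ 0.03  0.64 -0.39] M [0.067 0.051 0.014] 0.015433360175876158
```

Request:
{"api": "send_rows", "payload": {
  "series": [
    {"dx":0,"dy":0,"dz":0.5,"wx":0,"wy":0,"wz":0,"fingers":255},
    {"dx":0,"dy":0,"dz":1,"wx":0,"wy":0,"wz":0,"fingers":255},
    {"dx":0,"dy":0,"dz":1.5,"wx":0,"wy":0,"wz":0,"fingers":255},
    {"dx":0,"dy":0,"dz":2,"wx":0,"wy":0,"wz":0,"fingers":255},
    {"dx":0,"dy":0,"dz":1.5,"wx":0,"wy":0,"wz":0,"fingers":255},
    {"dx":0,"dy":0,"dz":1,"wx":0,"wy":0,"wz":0,"fingers":255},
    {"dx":0,"dy":0,"dz":0.5,"wx":0,"wy":0,"wz":0,"fingers":255},
    {"dx":0,"dy":0,"dz":0,"wx":0,"wy":0,"wz":0,"fingers":255}
  ]
}}

```text
t: 5.27
tool_pos: [0.4714, 0.0768, 0.1224]
orientation: [3.139, -0.093, -0.009]
force: [1.0, 0.0, -2.6]
opening: 0.0156
```

```bash
python3 st.py;python3 - <<'E'
from h import *
T=tool();np.save('T5.npy',T)
im=save('wrist','w5.png');im2=save('side','s5.png')
cv2.imwrite('pics/w5b.png',np.clip(im[:,:,::-1]*2.0,0,255).astype(np.uint8))
cv2.imwrite('pics/s5b.png',np.clip(cv2.resize(im2[180:320,180:340,::-1],None,fx=4,fy=4,interpolation=cv2.INTER_CUBIC)*2.0,0,255).astype(np.uint8))
E
```

```text
5.2667 [0.4714 0.0768 0.1224] zax [-0.0059 -0.001  -1.    ] yaw -3.38 F [ 0.97  0.03 -2.56] M [0.019 0.165 0.012] 0.015586745612691693
```

View pics/w5b.png

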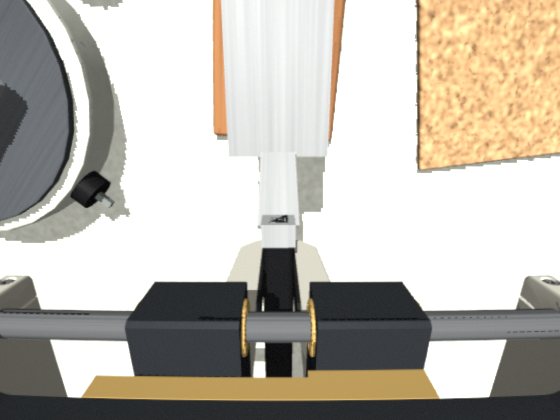

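View pics/s5b.png

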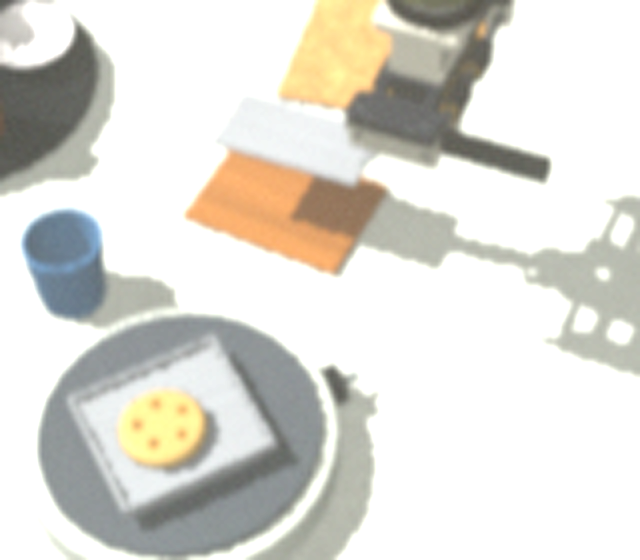

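Run:
```python
from h import *
im=save('top','t5.png')
cv2.imwrite('pics/t5b.png',np.clip(cv2.resize(im[110:260,210:360,::-1],None,fx=4,fy=4,interpolation=cv2.INTER_CUBIC)*2.0,0,255).astype(np.uint8))
a=cv2.imread('pics/w4.png');b=cv2.imread('pics/w5.png')
c=np.hstack([a[0:260,180:370],b[0:260,180:370]])
cv2.imwrite('pics/c5.png',cv2.resize(c,None,fx=2,fy=2))
```

```text
(no output)
```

View pics/t5b.png

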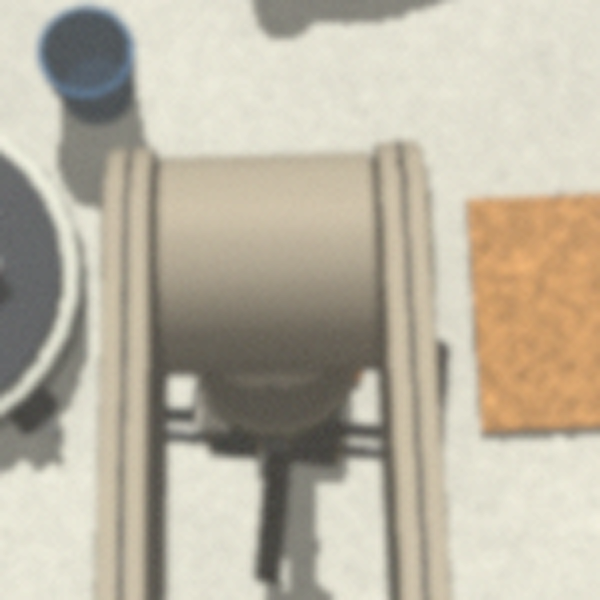

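View pics/c5.png

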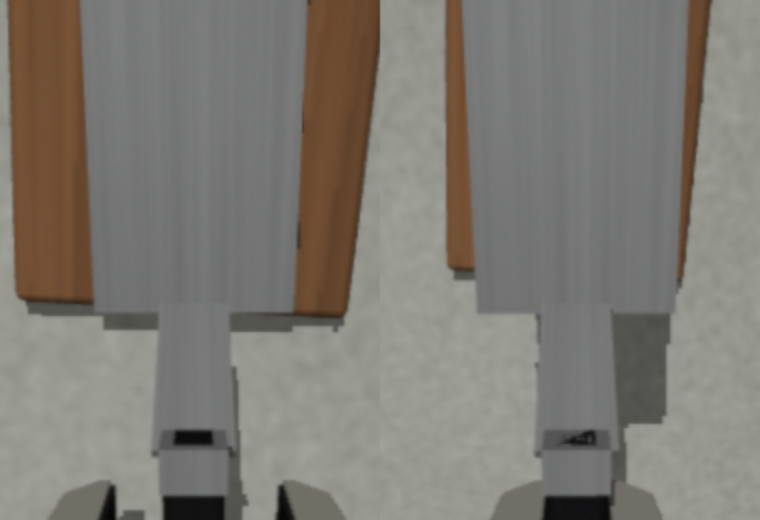

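```bash
cat > tilt.py <<'E'
from h import *
def edges(f,rows,lo=150,hi=420,c0=277):
    im=cv2.imread(f).astype(int)
    out=[]
    for v in rows:
        r=im[v]; sat=(r.max(1)-r.min(1)) ; 
        # blade: near-grey value similar to centre; walk outward until diff
        ref=np.median(r[c0-15:c0+15],axis=0)
        d=np.abs(r-ref).max(1)
        bad=d>22
        L=c0
        while not(bad[L] and bad[L-1]) : L-=1
        R_=c0
        while not(bad[R_] and bad[R_+1]): R_+=1
        out.append((v,L+.5,R_-.5))
    return out
c=robot.camera_info('wrist');M=np.array(c['tool_from_camera'])
def pts(e,W=.064):
    P=[]
    K=np.array(c['intrinsics'])
    for v,L,R_ in e:
        a=cv2.undistortPoints(np.array([[[L,v]],[[R_,v]]],float),K,np.array([c['k1'],0,0,0,0.]))[:,0]
        Z=W/(a[1,0]-a[0,0]); m=a.mean(0)
        P.append((M@[m[0]*Z,-m[1]*Z,-Z,1])[:3])
    return np.array(P)
if __name__=='__main__':
    import sys
    for f in sys.argv[1:]:
        e=edges(f,range(8,150,6));P=pts(e)
        A=np.polyfit(P[:,0],P[:,2],1)
        print(f,e[0],e[-1],'slope dz/dx (tool, +z down)',A[0].round(4),'z at x=.13',np.polyval(A,.13).round(4), 'lat',np.polyfit(P[:,0],P[:,1],1).round(4))
E
python3 tilt.py pics/w3.png pics/w4.png pics/w5.png
```

```text
pics/w3.png (8, 215.5, 325.5) (146, 222.5, 320.5) slope dz/dx (tool, +z down) -0.0084 z at x=.13 0.0312 lat [-0.001  -0.0037]
pics/w4.png (8, 220.5, 332.5) (146, 226.5, 326.5) slope dz/dx (tool, +z down) -0.0114 z at x=.13 0.0273 lat [-0.0011 -0.0003]
pics/w5.png (8, 220.5, 333.5) (146, 227.5, 329.5) slope dz/dx (tool, +z down) 0.0592 z at x=.13 0.0285 lat [ 0.0025 -0.0003]
```

```bash
python3 - <<'E'
from tilt import *
for f in ('pics/w4.png','pics/w5.png'):
    e=edges(f,range(4,124,4));P=pts(e)
    print(e[::4]);A=np.polyfit(P[:,0],P[:,2],1);print(A,np.polyval(A,.13),P[::6].round(4))
E
python3 - <<'E'
import cv2
im=cv2.imread('pics/w5.png').max(2)
for v in (60,100,140,150): print(v,im[v,215:235],im[v,320:345])
E
```

```text
[(4, 219.5, 332.5), (20, 220.5, 332.5), (36, 221.5, 331.5), (52, 222.5, 330.5), (68, 222.5, 330.5), (84, 223.5, 329.5), (100, 224.5, 328.5), (116, 225.5, 327.5)]
[-0.01103062  0.02861264] 0.027178662624657745 [[ 0.142  -0.0007  0.0269]
 [ 0.1301 -0.0004  0.0286]
 [ 0.1172 -0.0004  0.0284]
 [ 0.1039 -0.0004  0.0282]
 [ 0.0901 -0.0004  0.0279]]
[(4, 220.5, 333.5), (20, 221.5, 332.5), (36, 222.5, 332.5), (52, 223.5, 331.5), (68, 223.5, 330.5), (84, 224.5, 330.5), (100, 225.5, 329.5), (116, 226.5, 328.5)]
[-0.01136658  0.02900924] 0.027531581088259417 [[ 1.420e-01 -1.000e-04  2.690e-02]
 [ 1.297e-01 -1.000e-04  2.680e-02]
 [ 1.172e-01  2.000e-04  2.840e-02]
 [ 1.039e-01  2.000e-04  2.820e-02]
 [ 9.010e-02  2.000e-04  2.790e-02]]
60 [118 119 118 116 114 111 111 114 116 118 119 118 120 121 120 119 118 119
 119 121] [117 118 118 120 121 122 123 122 120 117 117 115 104  99 100 102 100  92
  82  97 143 148 148 148 148]
100 [115 117 116 117 116 114 114 115 117 116 116 115 115 115 117 117 115 114
 114 115] [116 118 120 120 121 119 117 115 115 115 106 103 102  93  84 101 138 147
 148 147 147 147 147 146 145]
140 [148 143 136 136 136 137 136 136 135 135 136 136 128 116 113 113 114 115
 113 112] [117 117 118 116 115 113 113 112  91  70  77 130 148 150 152 152 151 151
 151 152 152 152 152 153 151]
150 [150 150 150 150 151 151 153 153 153 153 153 152 145 128 115 113 114 114
 113 111] [117 117 116 114 113 112 114 124 145 153 151 148 146 144 143 144 146 148
 150 153 154 153 152 151 150]
```

```bash
python3 - <<'E'
from h import *
t=np.array([plane('side',180+u/4-.375,180+v/4-.375,.072)[:2] for u,v in [(70,398),(213,337),(278,437),(127,512)]])
print(t.round(4),t.mean(0).round(4))
for i in range(4):
    x=t[(i+1)%4]-t[i];print(np.linalg.norm(x).round(4),np.degrees(np.arctan2(x[1],x[0])).round(1))
# hotplate/knob from top: fit circle of rim
im=cv2.imread('pics/t5.png')
u,v=130+355/4,125+352/4
print('knob',plane('top',u,v,.03)[:2])
E
python3 st.py
```

```text
[[0.6643 0.3549]
 [0.5846 0.2685]
 [0.5042 0.3367]
 [0.5832 0.4294]] [0.5841 0.3474]
0.1175 -132.7
0.1054 139.7
0.1219 49.6
0.1101 -42.6
knob [0.49310582 0.24584484]
5.4167 [0.4701 0.0768 0.1201] zax [-0.0091 -0.0011 -1.    ] yaw -3.38 F [ 0.31 -0.06 -2.21] M [0.088 0.178 0.017] 0.015503788673480486
```

Request:
{"api": "send_rows", "payload": {
  "series": [
    {"dx":-0.7,"dy":0.6,"dz":0.1,"wx":0.001,"wy":-0.009,"wz":0.05,"fingers":255},
    {"dx":-0.7,"dy":0.6,"dz":0.1,"wx":0,"wy":0,"wz":0.09,"fingers":255},
    {"dx":-0.7,"dy":0.6,"dz":0.05,"wx":0,"wy":0,"wz":0.09,"fingers":255},
    {"dx":-0.7,"dy":0.6,"dz":0.05,"wx":0,"wy":0,"wz":0.09,"fingers":255},
    {"dx":-0.7,"dy":0.6,"dz":0.05,"wx":0,"wy":0,"wz":0.09,"fingers":255},
    {"dx":-0.7,"dy":0.6,"dz":0.05,"wx":0,"wy":0,"wz":0.09,"fingers":255},
    {"dx":-0.7,"dy":0.6,"dz":0.05,"wx":0,"wy":0,"wz":0.09,"fingers":255},
    {"dx":-0.7,"dy":0.6,"dz":0.05,"wx":0,"wy":0,"wz":0.09,"fingers":255},
    {"dx":-0.7,"dy":0.6,"dz":0.05,"wx":0,"wy":0,"wz":0.09,"fingers":255},
    {"dx":-0.6,"dy":0.5,"dz":0.05,"wx":0,"wy":0,"wz":0.06,"fingers":255},
    {"dx":0,"dy":0,"dz":0.05,"wx":0,"wy":0,"wz":0.03,"fingers":255},
    {"dx":0,"dy":0,"dz":0.05,"wx":0,"wy":0,"wz":0,"fingers":255}
  ]
}}

```text
t: 6.42
tool_pos: [0.3872, 0.1358, 0.1114]
orientation: [2.864, 1.285, -0.04]
force: [1.3, -0.9, -1.7]
opening: 0.0155
```

```bash
cat > go.py <<'E'
from h import *
import sys
# tray centre & heading; report blade pose relative
s=robot.read_state();T=tool(s);tx,ty,th=map(float,sys.argv[1:4]);th=np.radians(th)
h=np.arctan2(T[1,0],T[0,0]);o=T[:3,3]+T[:3,:3]@np.array([.1295,0,.0293])
d=o[:2]-[tx,ty];f=np.array([np.cos(th),np.sin(th)]);l=np.array([-f[1],f[0]])
print('t',s['t'].__round__(2),'tcp',s['tool_pos'].round(4),'zax',T[:3,2].round(4),'yaw',np.degrees(h).round(2),'F',s['force'].round(1),'M',s['wrist_torque'].round(2))
print('origin',o.round(4),'along',(d@f).round(4),'lat(left+)',(d@l).round(4),'noseup',np.degrees(0)+T[2,0].round(4),'yaw err',np.degrees(th-h).round(2))
E
python3 go.py .5839 .3473 48.5
```

```text
t 6.42 tcp [0.3872 0.1358 0.1114] zax [-0.0223 -0.0127 -0.9997] yaw 48.32 F [ 1.3 -0.9 -1.7] M [-0.17  0.05 -0.01]
origin [0.4727 0.2322 0.079 ] along -0.16 lat(left+) 0.007 noseup -0.0244 yaw err 0.18
```

Request:
{"api": "send_rows", "payload": {
  "series": [
    {"dx":0.25,"dy":-0.2,"dz":-0.6,"wx":0.006,"wy":-0.011,"wz":0,"fingers":255},
    {"dx":0.25,"dy":-0.2,"dz":-0.8,"wx":0.006,"wy":-0.011,"wz":0.003,"fingers":255},
    {"dx":0,"dy":0,"dz":-0.6,"wx":0,"wy":0,"wz":0,"fingers":255},
    {"dx":0,"dy":0,"dz":-0.2,"wx":0,"wy":0,"wz":0,"fingers":255},
    {"dx":0,"dy":0,"dz":0,"wx":0,"wy":0,"wz":0,"fingers":255}
  ]
}}

```text
t: 6.83
tool_pos: [0.3909, 0.1305, 0.0845]
orientation: [-2.868, -1.282, 0.005]
force: [1.2, 0.5, -1.5]
opening: 0.0155
```

```bash
python3 go.py .5839 .3473 48.5
```

```text
t 6.83 tcp [0.3909 0.1305 0.0845] zax [-0.0028 -0.001  -1.    ] yaw 48.17 F [ 1.2  0.5 -1.5] M [-0.12  0.14 -0.01]
origin [0.4772 0.227  0.0549] along -0.1608 lat(left+) 0.0002 noseup -0.0027 yaw err 0.33
```

Request:
{"api": "send_rows", "payload": {
  "series": [
    {"dx":0.5,"dy":0.6,"dz":0.03,"wx":0.001,"wy":-0.003,"wz":0.005,"fingers":255},
    {"dx":0.8,"dy":0.9,"dz":0.03,"wx":0,"wy":0,"wz":0,"fingers":255},
    {"dx":0.8,"dy":0.9,"dz":0.03,"wx":0,"wy":0,"wz":0,"fingers":255},
    {"dx":0.5,"dy":0.6,"dz":0.03,"wx":0,"wy":0,"wz":0,"fingers":255},
    {"dx":0,"dy":0,"dz":0,"wx":0,"wy":0,"wz":0,"fingers":255}
  ]
}}

```text
t: 7.25
tool_pos: [0.4192, 0.1626, 0.0858]
orientation: [-2.867, -1.285, -0.001]
force: [-0.6, -0.1, -2.4]
opening: 0.0156
```

```bash
python3 go.py .5839 .3473 48.5
python3 - <<'E'
from h import *
im=save('side','s7.png');im2=save('wrist','w7.png')
cv2.imwrite('pics/s7b.png',np.clip(cv2.resize(im[220:340,170:310,::-1],None,fx=5,fy=5,interpolation=cv2.INTER_CUBIC)*2.0,0,255).astype(np.uint8))
cv2.imwrite('pics/w7b.png',np.clip(im2[:,:,::-1]*2.0,0,255).astype(np.uint8))
E
```

```text
t 7.25 tcp [0.4192 0.1626 0.0858] zax [ 5.e-04  4.e-04 -1.e+00] yaw 48.29 F [-0.6 -0.1 -2.4] M [-0.11  0.1   0.03]
origin [0.5054 0.2593 0.0566] along -0.118 lat(left+) 0.0005 noseup 0.0006 yaw err 0.21
```

View pics/s7b.png

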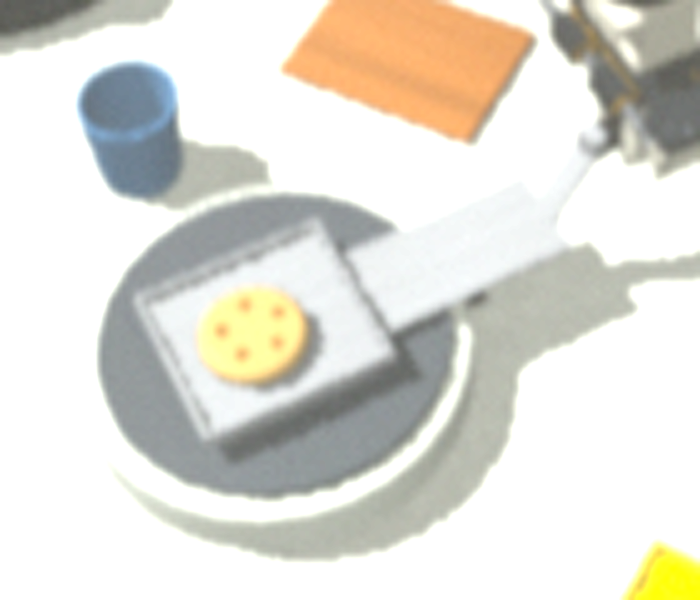

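View pics/w7b.png

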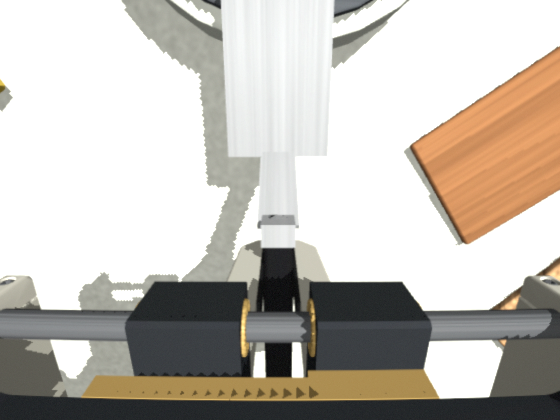

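Request:
{"api": "send_rows", "payload": {
  "series": [
    {"dx":0.3,"dy":0.4,"dz":-0.15,"wx":0,"wy":0,"wz":0.002,"fingers":255},
    {"dx":0.7,"dy":0.8,"dz":-0.05,"wx":0,"wy":0,"wz":0,"fingers":255},
    {"dx":0.8,"dy":0.9,"dz":0.03,"wx":0,"wy":0,"wz":0,"fingers":255},
    {"dx":0.5,"dy":0.6,"dz":0.03,"wx":0,"wy":0,"wz":0,"fingers":255},
    {"dx":0,"dy":0,"dz":0,"wx":0,"wy":0,"wz":0,"fingers":255}
  ]
}}

```text
t: 7.77
tool_pos: [0.4412, 0.189, 0.0835]
orientation: [2.866, 1.287, -0.003]
force: [0.8, 0.5, -1.4]
opening: 0.0157
```

```bash
python3 go.py .5839 .3473 48.5
```

```text
t 7.77 tcp [0.4412 0.189  0.0835] zax [-0.0015 -0.001  -1.    ] yaw 48.37 F [ 0.8  0.5 -1.4] M [-0.11  0.16 -0.02]
origin [0.5272 0.2857 0.0539] along -0.0837 lat(left+) 0.0017 noseup -0.0017 yaw err 0.13
```

Request:
{"api": "send_rows", "payload": {
  "series": [
    {"dx":0.6,"dy":0.5,"dz":0.04,"wx":0.001,"wy":-0.001,"wz":0.001,"fingers":255},
    {"dx":0.8,"dy":0.85,"dz":0.04,"wx":0,"wy":0,"wz":0,"fingers":255},
    {"dx":0.8,"dy":0.9,"dz":0.03,"wx":0,"wy":0,"wz":0,"fingers":255},
    {"dx":0.8,"dy":0.9,"dz":0.03,"wx":0,"wy":0,"wz":0,"fingers":255},
    {"dx":0.6,"dy":0.7,"dz":0.02,"wx":0,"wy":0,"wz":0,"fingers":255},
    {"dx":0.2,"dy":0.2,"dz":0.0,"wx":0,"wy":0,"wz":0,"fingers":255},
    {"dx":0,"dy":0,"dz":0,"wx":0,"wy":0,"wz":0,"fingers":255}
  ]
}}

```text
t: 8.35
tool_pos: [0.4805, 0.2306, 0.0844]
orientation: [2.865, 1.288, -0.004]
force: [-0.5, 0.1, -2.9]
opening: 0.0156
```

```bash
python3 go.py .5839 .3473 48.5
```

```text
t 8.35 tcp [0.4805 0.2306 0.0844] zax [-0.0021 -0.001  -1.    ] yaw 48.42 F [-0.5  0.1 -2.9] M [-0.14  0.14 -0.09]
origin [0.5664 0.3274 0.0548] along -0.0265 lat(left+) -0.0 noseup -0.0022 yaw err 0.08
```

Request:
{"api": "send_rows", "payload": {
  "series": [
    {"dx":0.5,"dy":0.55,"dz":0.02,"wx":0.001,"wy":-0.002,"wz":0.001,"fingers":255},
    {"dx":0.6,"dy":0.65,"dz":0.02,"wx":0,"wy":0,"wz":0,"fingers":255},
    {"dx":0.4,"dy":0.45,"dz":0.0,"wx":0,"wy":0,"wz":0,"fingers":255},
    {"dx":0,"dy":0,"dz":0,"wx":0,"wy":0,"wz":0,"fingers":255}
  ]
}}

```text
t: 8.68
tool_pos: [0.4961, 0.2477, 0.0846]
orientation: [2.865, 1.289, -0.001]
force: [-0.3, -0.2, -2.6]
opening: 0.0154
```

```bash
python3 go.py .5839 .3473 48.5
python3 - <<'E'
from h import *
im=save('side','s8.png');im2=save('wrist','w8.png')
cv2.imwrite('pics/s8b.png',np.clip(cv2.resize(im[220:340,170:310,::-1],None,fx=5,fy=5,interpolation=cv2.INTER_CUBIC)*2.0,0,255).astype(np.uint8))
cv2.imwrite('pics/w8b.png',np.clip(im2[:,:,::-1]*2.0,0,255).astype(np.uint8))
E
```

```text
t 8.68 tcp [0.4961 0.2477 0.0846] zax [-6.e-04 -3.e-04 -1.e+00] yaw 48.45 F [-0.3 -0.2 -2.6] M [-0.18  0.05  0.03]
origin [0.582  0.3446 0.0552] along -0.0033 lat(left+) -0.0004 noseup -0.0006 yaw err 0.05
```

View pics/s8b.png

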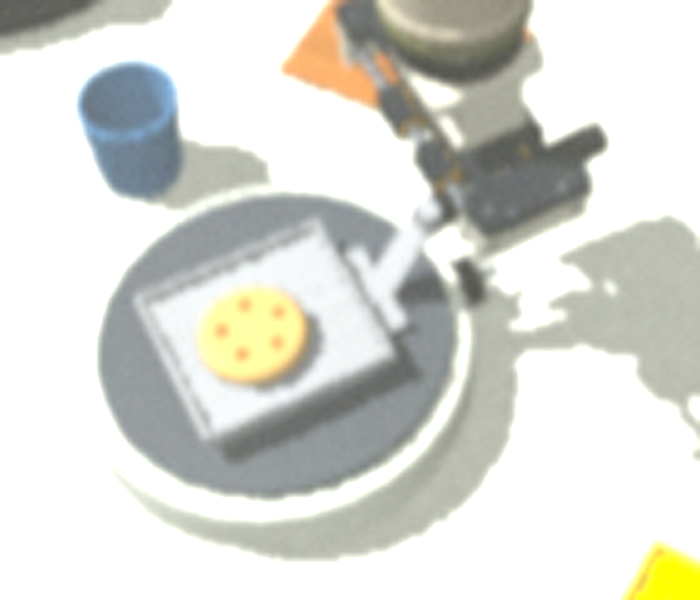

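View pics/w8b.png

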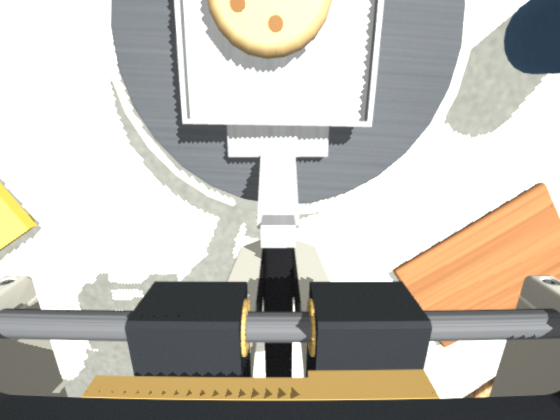

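Request:
{"api": "send_rows", "payload": {
  "series": [
    {"dx":0,"dy":0,"dz":0.25,"wx":0,"wy":0,"wz":0,"fingers":255},
    {"dx":0,"dy":0,"dz":0.25,"wx":0,"wy":0,"wz":0,"fingers":255},
    {"dx":0,"dy":0,"dz":0.25,"wx":0,"wy":0,"wz":0,"fingers":255},
    {"dx":0,"dy":0,"dz":0.3,"wx":0,"wy":0,"wz":0,"fingers":255},
    {"dx":0,"dy":0,"dz":0.3,"wx":0,"wy":0,"wz":0,"fingers":255},
    {"dx":0,"dy":0,"dz":0.2,"wx":0,"wy":0,"wz":0,"fingers":255}
  ]
}}

```text
t: 9.28
tool_pos: [0.4932, 0.2455, 0.0995]
orientation: [2.865, 1.289, -0.01]
force: [0.3, 0.6, -4.1]
opening: 0.0153
```

```bash
python3 go.py .5839 .3473 48.5
```

```text
t 9.28 tcp [0.4932 0.2455 0.0995] zax [-0.0057 -0.0032 -1.    ] yaw 48.44 F [ 0.3  0.6 -4.1] M [-0.4   0.28 -0.03]
origin [0.5789 0.3423 0.0694] along -0.007 lat(left+) 0.0005 noseup -0.0062 yaw err 0.06
```

Request:
{"api": "send_rows", "payload": {
  "series": [
    {"dx":0,"dy":0,"dz":0.4,"wx":0.003,"wy":-0.006,"wz":0,"fingers":255},
    {"dx":0,"dy":0,"dz":0.7,"wx":0,"wy":0,"wz":0,"fingers":255},
    {"dx":0,"dy":0,"dz":0.9,"wx":0.001,"wy":-0.001,"wz":0,"fingers":255},
    {"dx":0,"dy":0,"dz":1,"wx":0,"wy":-0.001,"wz":0,"fingers":255},
    {"dx":0,"dy":0,"dz":1,"wx":0.001,"wy":-0.001,"wz":0,"fingers":255},
    {"dx":0,"dy":0,"dz":0.9,"wx":0,"wy":-0.001,"wz":0,"fingers":255},
    {"dx":0,"dy":0,"dz":0.6,"wx":0.001,"wy":-0.001,"wz":0,"fingers":255},
    {"dx":0,"dy":0,"dz":0.3,"wx":0,"wy":0,"wz":0,"fingers":255},
    {"dx":0,"dy":0,"dz":0,"wx":0,"wy":0,"wz":0,"fingers":255}
  ]
}}

```text
t: 10.03
tool_pos: [0.4936, 0.2456, 0.1663]
orientation: [-2.865, -1.289, -0.016]
force: [-1.3, 0.4, -5.2]
opening: 0.0155
```

```bash
python3 go.py .5839 .3473 48.5
python3 - <<'E'
from h import *
im=save('side','s9.png');im2=save('wrist','w9.png')
cv2.imwrite('pics/s9b.png',np.clip(cv2.resize(im[200:340,170:310,::-1],None,fx=4,fy=4,interpolation=cv2.INTER_CUBIC)*2.0,0,255).astype(np.uint8))
cv2.imwrite('pics/w9b.png',np.clip(im2[:,:,::-1]*2.0,0,255).astype(np.uint8))
E
```

```text
t 10.03 tcp [0.4936 0.2456 0.1663] zax [ 0.0092  0.0044 -0.9999] yaw 48.44 F [-1.3  0.4 -5.2] M [-0.5   0.35 -0.01]
origin [0.5797 0.3426 0.1382] along -0.0063 lat(left+) -0.0 noseup 0.0094 yaw err 0.06
```

View pics/s9b.png

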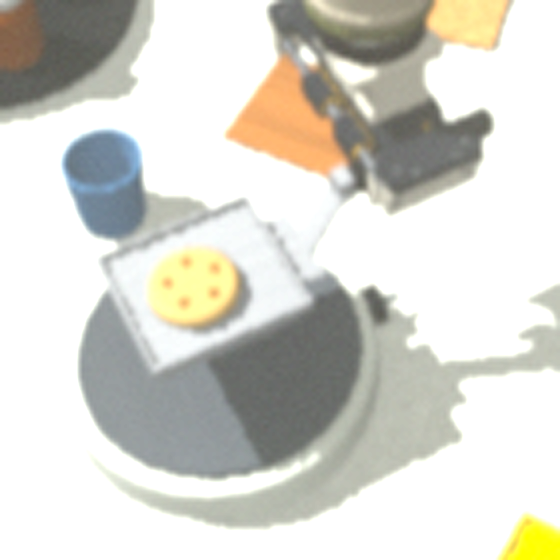

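View pics/w9b.png

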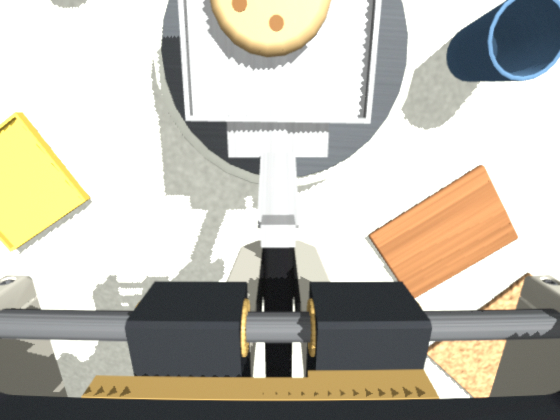

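Request:
{"api": "send_rows", "payload": {
  "series": [
    {"dx":-0.05,"dy":-0.3,"dz":0.03,"wx":-0.002,"wy":0.004,"wz":-0.005,"fingers":255},
    {"dx":-0.1,"dy":-0.6,"dz":0.03,"wx":-0.002,"wy":0.003,"wz":-0.01,"fingers":255},
    {"dx":-0.15,"dy":-0.9,"dz":0.03,"wx":0,"wy":0,"wz":-0.015,"fingers":255},
    {"dx":-0.2,"dy":-1.2,"dz":0.03,"wx":0,"wy":0,"wz":-0.02,"fingers":255},
    {"dx":-0.25,"dy":-1.5,"dz":0.03,"wx":0,"wy":0,"wz":-0.021,"fingers":255},
    {"dx":-0.28,"dy":-1.5,"dz":0.03,"wx":0,"wy":0,"wz":-0.021,"fingers":255},
    {"dx":-0.28,"dy":-1.5,"dz":0.03,"wx":0,"wy":0,"wz":-0.021,"fingers":255},
    {"dx":-0.28,"dy":-1.5,"dz":0.03,"wx":0,"wy":0,"wz":-0.021,"fingers":255},
    {"dx":-0.28,"dy":-1.5,"dz":0.03,"wx":0,"wy":0,"wz":-0.021,"fingers":255},
    {"dx":-0.28,"dy":-1.5,"dz":0.03,"wx":0,"wy":0,"wz":-0.021,"fingers":255}
  ]
}}

```text
t: 10.97
tool_pos: [0.4656, 0.1146, 0.1629]
orientation: [2.975, 1.008, -0.015]
force: [-0.0, -0.4, -4.3]
opening: 0.0158
```

```bash
python3 go.py .498 -.4214 0
```

```text
t 10.97 tcp [0.4656 0.1146 0.1629] zax [-0.009  -0.0032 -1.    ] yaw 37.45 F [-0.  -0.4 -4.3] M [-0.34  0.3  -0.07]
origin [0.5681 0.1932 0.1324] along 0.0701 lat(left+) 0.6146 noseup -0.0092 yaw err -37.45
```

Request:
{"api": "send_rows", "payload": {
  "series": [
    {"dx":-0.28,"dy":-1.5,"dz":0.05,"wx":0.001,"wy":-0.004,"wz":-0.019,"fingers":255},
    {"dx":-0.28,"dy":-1.5,"dz":0.05,"wx":0.001,"wy":-0.003,"wz":-0.019,"fingers":255},
    {"dx":-0.28,"dy":-1.5,"dz":0.05,"wx":0,"wy":-0.001,"wz":-0.019,"fingers":255},
    {"dx":-0.28,"dy":-1.5,"dz":0.05,"wx":0,"wy":-0.001,"wz":-0.019,"fingers":255},
    {"dx":-0.28,"dy":-1.5,"dz":0.05,"wx":0,"wy":-0.001,"wz":-0.019,"fingers":255},
    {"dx":-0.28,"dy":-1.5,"dz":0.05,"wx":0,"wy":-0.001,"wz":-0.019,"fingers":255},
    {"dx":-0.28,"dy":-1.5,"dz":0.05,"wx":0,"wy":-0.001,"wz":-0.019,"fingers":255},
    {"dx":-0.28,"dy":-1.5,"dz":0.05,"wx":0,"wy":-0.001,"wz":-0.019,"fingers":255},
    {"dx":-0.28,"dy":-1.5,"dz":0.05,"wx":0,"wy":-0.001,"wz":-0.019,"fingers":255},
    {"dx":-0.28,"dy":-1.5,"dz":0.05,"wx":0,"wy":-0.001,"wz":-0.019,"fingers":255},
    {"dx":-0.28,"dy":-1.5,"dz":0.05,"wx":0,"wy":-0.001,"wz":-0.019,"fingers":255},
    {"dx":-0.28,"dy":-1.5,"dz":0.05,"wx":0,"wy":-0.001,"wz":-0.019,"fingers":255}
  ]
}}

```text
t: 11.97
tool_pos: [0.4201, -0.0859, 0.1652]
orientation: [3.077, 0.607, 0.003]
force: [0.2, 0.2, -4.2]
opening: 0.0155
```

```bash
python3 go.py .498 -.4214 0
```

```text
t 11.97 tcp [ 0.4201 -0.0859  0.1652] zax [ 0.0027 -0.0052 -1.    ] yaw 22.33 F [ 0.2  0.2 -4.2] M [-0.16  0.48  0.04]
origin [ 0.54   -0.0368  0.1359] along 0.042 lat(left+) 0.3846 noseup 0.0005 yaw err -22.33
```

Request:
{"api": "send_rows", "payload": {
  "series": [
    {"dx":-0.25,"dy":-1.5,"dz":0.04,"wx":0.003,"wy":0,"wz":-0.018,"fingers":255},
    {"dx":-0.25,"dy":-1.5,"dz":0.04,"wx":0.002,"wy":0,"wz":-0.018,"fingers":255},
    {"dx":-0.25,"dy":-1.5,"dz":0.04,"wx":0,"wy":-0.001,"wz":-0.018,"fingers":255},
    {"dx":-0.25,"dy":-1.5,"dz":0.04,"wx":0,"wy":-0.001,"wz":-0.018,"fingers":255},
    {"dx":-0.25,"dy":-1.5,"dz":0.04,"wx":0,"wy":-0.001,"wz":-0.018,"fingers":255},
    {"dx":-0.25,"dy":-1.5,"dz":0.04,"wx":0,"wy":-0.001,"wz":-0.018,"fingers":255},
    {"dx":-0.25,"dy":-1.5,"dz":0.04,"wx":0,"wy":-0.001,"wz":-0.018,"fingers":255},
    {"dx":-0.25,"dy":-1.5,"dz":0.04,"wx":0,"wy":-0.001,"wz":-0.018,"fingers":255},
    {"dx":-0.25,"dy":-1.5,"dz":0.04,"wx":0,"wy":-0.001,"wz":-0.018,"fingers":255},
    {"dx":-0.25,"dy":-1.5,"dz":0.04,"wx":0,"wy":0,"wz":-0.018,"fingers":255},
    {"dx":-0.25,"dy":-1.5,"dz":0.04,"wx":0,"wy":0,"wz":-0.018,"fingers":255},
    {"dx":-0.25,"dy":-1.5,"dz":0.04,"wx":0,"wy":0,"wz":-0.018,"fingers":255},
    {"dx":-0.25,"dy":-1.5,"dz":0.04,"wx":0,"wy":0,"wz":-0.018,"fingers":255},
    {"dx":-0.25,"dy":-1.4,"dz":0.04,"wx":0,"wy":0,"wz":-0.018,"fingers":255}
  ]
}}

```text
t: 13.13
tool_pos: [0.3662, -0.3136, 0.1672]
orientation: [3.133, 0.15, 0.005]
force: [0.0, 1.0, -3.8]
opening: 0.0157
```

```bash
python3 go.py .498 -.4214 0
```

```text
t 13.13 tcp [ 0.3662 -0.3136  0.1672] zax [ 0.0033 -0.0048 -1.    ] yaw 5.46 F [ 0.   1.  -3.8] M [0.06 0.46 0.01]
origin [ 0.4952 -0.3014  0.1382] along -0.0028 lat(left+) 0.12 noseup 0.0029 yaw err -5.46
```

Request:
{"api": "send_rows", "payload": {
  "series": [
    {"dx":0,"dy":-1.4,"dz":0.03,"wx":0.002,"wy":0,"wz":-0.016,"fingers":255},
    {"dx":0,"dy":-1.4,"dz":0.03,"wx":0.001,"wy":0,"wz":-0.015,"fingers":255},
    {"dx":0.05,"dy":-1.3,"dz":0.03,"wx":0,"wy":0,"wz":-0.015,"fingers":255},
    {"dx":0.05,"dy":-1.3,"dz":0.02,"wx":0,"wy":0,"wz":-0.014,"fingers":255},
    {"dx":0,"dy":-1.2,"dz":0.02,"wx":0,"wy":0,"wz":-0.012,"fingers":255},
    {"dx":0,"dy":-1.0,"dz":0.02,"wx":0,"wy":0,"wz":-0.01,"fingers":255},
    {"dx":0,"dy":-0.8,"dz":0.02,"wx":0,"wy":0,"wz":-0.005,"fingers":255},
    {"dx":0,"dy":-0.5,"dz":0.02,"wx":0,"wy":0,"wz":0,"fingers":255},
    {"dx":0,"dy":-0.2,"dz":0.02,"wx":0,"wy":0,"wz":0,"fingers":255},
    {"dx":0,"dy":0,"dz":0,"wx":0,"wy":0,"wz":0,"fingers":255}
  ]
}}

```text
t: 13.97
tool_pos: [0.3564, -0.4148, 0.1674]
orientation: [3.139, -0.023, -0.003]
force: [-0.5, -0.3, -4.8]
opening: 0.0155
```

```bash
python3 go.py .498 -.4214 0
python3 - <<'E'
from h import *
T=tool();np.save('T10.npy',T)
im=save('side','s10.png');im2=save('wrist','w10.png');im3=save('top','t10.png')
cv2.imwrite('pics/s10b.png',np.clip(cv2.resize(im[60:220,240:420,::-1],None,fx=4,fy=4,interpolation=cv2.INTER_CUBIC)*2.0,0,255).astype(np.uint8))
cv2.imwrite('pics/w10b.png',np.clip(im2[:,:,::-1]*2.0,0,255).astype(np.uint8))
cv2.imwrite('pics/t10b.png',np.clip(cv2.resize(im3[140:300,380:540,::-1],None,fx=4,fy=4,interpolation=cv2.INTER_CUBIC)*2.0,0,255).astype(np.uint8))
E
```

```text
t 13.97 tcp [ 0.3564 -0.4148  0.1674] zax [-0.0016 -0.002  -1.    ] yaw -0.82 F [-0.5 -0.3 -4.8] M [0.1  0.49 0.02]
origin [ 0.4858 -0.4167  0.1379] along -0.0122 lat(left+) 0.0047 noseup -0.0016 yaw err 0.82
```

View pics/s10b.png

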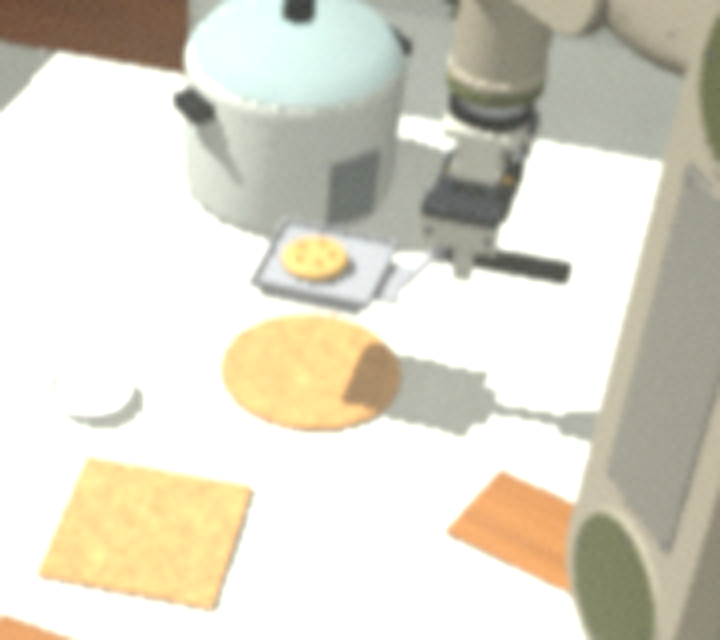

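View pics/w10b.png

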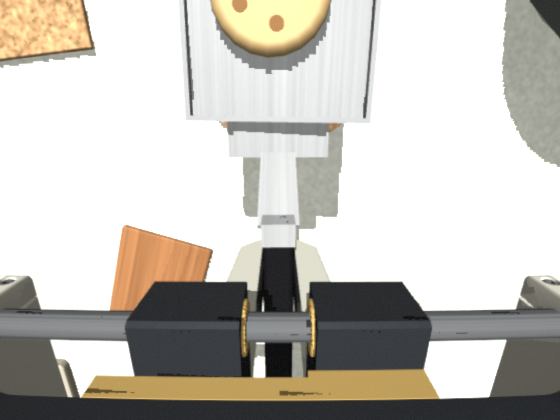

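View pics/t10b.png

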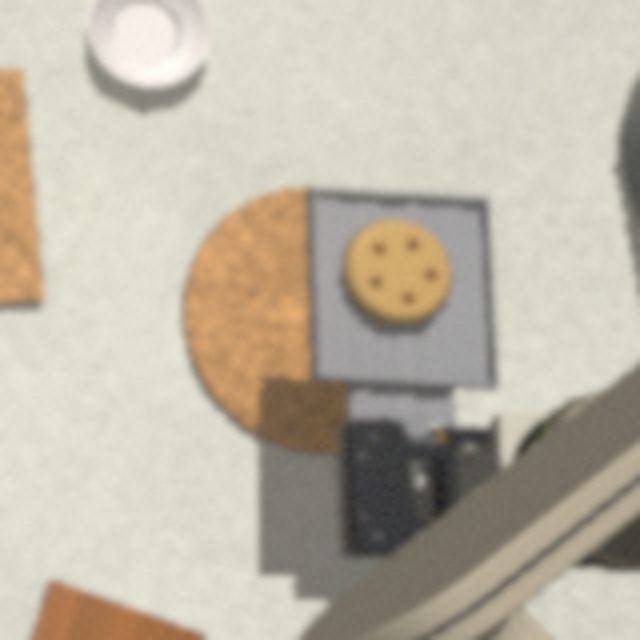

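```bash
python3 - <<'E'
from h import *
for n,off,P in(('top',(380,140),[(312,190),(487,200),(495,387),(315,378)]),('side',(240,60),[(285,222),(397,243),(358,308),(255,283)])):
    t=np.array([plane(n,off[0]+u/4-.375,off[1]+v/4-.375,.151)[:2] for u,v in P]);print(n,t.round(4).tolist(),t.mean(0).round(4))
    for i in range(4):
        x=t[(i+1)%4]-t[i];print(np.linalg.norm(x).round(4),np.degrees(np.arctan2(x[1],x[0])).round(1))
im=cv2.imread('pics/s5.png');hsv=cv2.cvtColor(im,cv2.COLOR_BGR2HSV)
m=((hsv[...,1]>75)&(hsv[...,0]>5)&(hsv[...,0]<22)).astype(np.uint8)
cs,_=cv2.findContours(m,cv2.RETR_EXTERNAL,cv2.CHAIN_APPROX_NONE)
for c in cs:
    if cv2.contourArea(c)<300: continue
    P=np.array([plane('side',u,v,.008)[:2] for u,v in c[:,0]],np.float32)
    print(cv2.boundingRect(c),[np.round(x,4) for x in cv2.minEnclosingCircle(P)])
E
python3 go.py .498 -.4214 0
```

```text
top [[0.5534, -0.3636], [0.55, -0.4714], [0.4331, -0.4682], [0.4355, -0.3597]] [ 0.493  -0.4157]
0.1078 -91.8
0.1169 178.4
0.1085 88.8
0.118 -1.9
side [[0.5449, -0.4629], [0.4295, -0.4648], [0.4406, -0.3495], [0.5447, -0.3552]] [ 0.4899 -0.4081]
0.1154 -179.1
0.1159 84.5
0.1043 -3.1
0.1077 -89.9
(226, 218, 50, 30) [array([0.6038, 0.0738]), np.float64(0.0866)]
(79, 204, 29, 43) [array([1.1486, 0.2298]), np.float64(0.1145)]
(352, 178, 46, 31) [array([ 0.2251, -0.255 ]), np.float64(0.0859)]
(250, 174, 28, 33) [array([ 0.6289, -0.1345]), np.float64(0.0889)]
(534, 169, 26, 213) [array([-0.4068, -0.1642]), np.float64(0.4705)]
(303, 150, 37, 18) [array([ 0.4722, -0.3964]), np.float64(0.0885)]
(165, 46, 50, 95) [array([ 1.2099, -0.7102]), np.float64(0.4287)]
(528, 14, 32, 35) [array([-0.509 , -1.9903]), np.float64(0.2494)]
(390, 0, 35, 23) [array([ 0.3065, -2.0038]), np.float64(0.2104)]
(216, 0, 81, 77) [array([ 1.1412, -1.3851]), np.float64(0.537)]
t 14.12 tcp [ 0.3566 -0.414   0.1674] zax [-0.0016 -0.0018 -1.    ] yaw -0.78 F [-0.   1.3 -3.6] M [-0.03  0.48 -0.02]
origin [ 0.4861 -0.4158  0.1379] along -0.0119 lat(left+) 0.0056 noseup -0.0015 yaw err 0.78
```

Request:
{"api": "send_rows", "payload": {
  "series": [
    {"dx":0.2,"dy":-0.15,"dz":-0.4,"wx":0.002,"wy":-0.001,"wz":0.004,"fingers":255},
    {"dx":0.2,"dy":-0.2,"dz":-0.8,"wx":0,"wy":0,"wz":0.004,"fingers":255},
    {"dx":0.2,"dy":-0.15,"dz":-1.2,"wx":0,"wy":0,"wz":0.003,"fingers":255},
    {"dx":0.05,"dy":-0.05,"dz":-1.3,"wx":0,"wy":0,"wz":0,"fingers":255},
    {"dx":0,"dy":0,"dz":-1.3,"wx":0,"wy":0,"wz":0,"fingers":255},
    {"dx":0,"dy":0,"dz":-1.3,"wx":0,"wy":0,"wz":0,"fingers":255},
    {"dx":0,"dy":0,"dz":-1.2,"wx":0,"wy":0,"wz":0,"fingers":255},
    {"dx":0,"dy":0,"dz":-0.9,"wx":0,"wy":0,"wz":0,"fingers":255},
    {"dx":0,"dy":0,"dz":-0.5,"wx":0,"wy":0,"wz":0,"fingers":255},
    {"dx":0,"dy":0,"dz":-0.2,"wx":0,"wy":0,"wz":0,"fingers":255},
    {"dx":0,"dy":0,"dz":0,"wx":0,"wy":0,"wz":0,"fingers":255}
  ]
}}

```text
t: 15.03
tool_pos: [0.3646, -0.4155, 0.0638]
orientation: [-3.137, -0.007, 0.004]
force: [0.4, -0.3, -5.6]
opening: 0.0155
```

```bash
python3 go.py .498 -.4214 0
```

```text
t 15.03 tcp [ 0.3646 -0.4155  0.0638] zax [-0.0025  0.0045 -1.    ] yaw 0.27 F [ 0.4 -0.3 -5.6] M [0.05 0.5  0.05]
origin [ 0.494  -0.4147  0.0342] along -0.004 lat(left+) 0.0067 noseup -0.0025 yaw err -0.27
```

Request:
{"api": "send_rows", "payload": {
  "series": [
    {"dx":0,"dy":-0.25,"dz":-0.1,"wx":-0.002,"wy":-0.002,"wz":0,"fingers":255},
    {"dx":0,"dy":-0.3,"dz":-0.2,"wx":-0.002,"wy":0,"wz":0,"fingers":255},
    {"dx":0,"dy":-0.15,"dz":-0.3,"wx":0,"wy":0,"wz":0,"fingers":255},
    {"dx":0,"dy":0,"dz":-0.3,"wx":0,"wy":0,"wz":0,"fingers":255},
    {"dx":0,"dy":0,"dz":-0.1,"wx":0,"wy":0,"wz":0,"fingers":255},
    {"dx":0,"dy":0,"dz":0,"wx":0,"wy":0,"wz":0,"fingers":255}
  ]
}}

```text
t: 15.53
tool_pos: [0.366, -0.4254, 0.0557]
orientation: [3.137, 0.007, 0.004]
force: [-0.1, 0.5, -4.1]
opening: 0.0154
```

```bash
python3 go.py .498 -.4214 0
python3 - <<'E'
from h import *
im3=save('top','t11.png')
cv2.imwrite('pics/t11b.png',np.clip(cv2.resize(im3[140:300,380:540,::-1],None,fx=4,fy=4,interpolation=cv2.INTER_CUBIC)*2.0,0,255).astype(np.uint8))
E
```

```text
t 15.53 tcp [ 0.366  -0.4254  0.0557] zax [ 0.0028 -0.0042 -1.    ] yaw 0.26 F [-0.1  0.5 -4.1] M [0.06 0.53 0.02]
origin [ 0.4956 -0.4249  0.0268] along -0.0024 lat(left+) -0.0035 noseup 0.0027 yaw err -0.26
```

View pics/t11b.png

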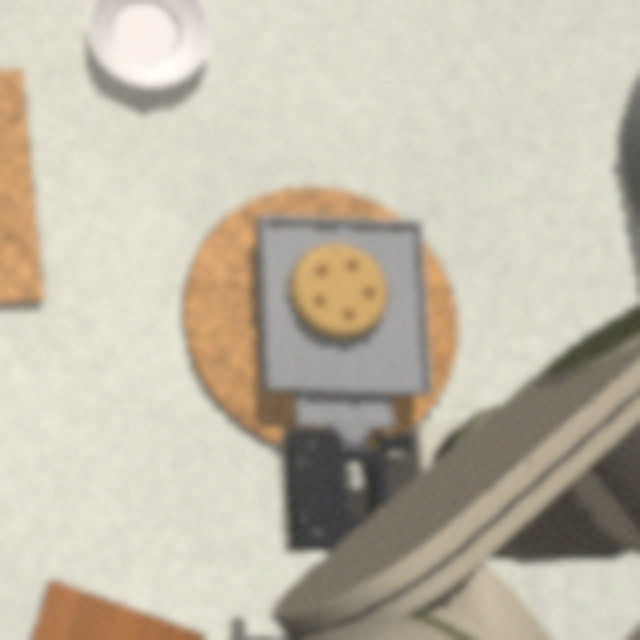

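Run:
```python
from h import *
t=np.array([plane('top',380+u/4-.375,140+v/4-.375,.040)[:2] for u,v in [(260,220),(418,223),(429,391),(266,391)]]);print(t.round(4),t.mean(0).round(4))
```

```text
[[ 0.5601 -0.3709]
 [ 0.5611 -0.4784]
 [ 0.4455 -0.4786]
 [ 0.4423 -0.3698]] [ 0.5023 -0.4244]
```

Request:
{"api": "send_rows", "payload": {
  "series": [
    {"dx":-0.15,"dy":0.15,"dz":-0.2,"wx":0.002,"wy":0.001,"wz":-0.002,"fingers":255},
    {"dx":-0.1,"dy":0.1,"dz":-0.25,"wx":0,"wy":0,"wz":0,"fingers":255},
    {"dx":0,"dy":0,"dz":-0.2,"wx":0,"wy":0,"wz":0,"fingers":255},
    {"dx":0,"dy":0,"dz":-0.15,"wx":0,"wy":0,"wz":0,"fingers":255},
    {"dx":0,"dy":0,"dz":0,"wx":0,"wy":0,"wz":0,"fingers":255}
  ]
}}

```text
t: 16.0
tool_pos: [0.3634, -0.4228, 0.0476]
orientation: [3.139, 0.004, 0.004]
force: [0.3, -0.3, -3.7]
opening: 0.0158
```

```bash
python3 go.py .498 -.4214 0
```

```text
t 16.0 tcp [ 0.3634 -0.4228  0.0476] zax [ 0.0023 -0.0027 -1.    ] yaw 0.13 F [ 0.3 -0.3 -3.7] M [ 0.01  0.41 -0.06]
origin [ 0.493  -0.4226  0.0186] along -0.005 lat(left+) -0.0012 noseup 0.0023 yaw err -0.13
```

Nearly touching; lower gently a few more mm.

Request:
{"api": "send_rows", "payload": {
  "series": [
    {"dx":0,"dy":0,"dz":-0.12,"wx":0.001,"wy":0.001,"wz":0,"fingers":255},
    {"dx":0,"dy":0,"dz":-0.12,"wx":0,"wy":0,"wz":0,"fingers":255},
    {"dx":0,"dy":0,"dz":-0.1,"wx":0,"wy":0,"wz":0,"fingers":255},
    {"dx":0,"dy":0,"dz":-0.1,"wx":0,"wy":0,"wz":0,"fingers":255},
    {"dx":0,"dy":0,"dz":0,"wx":0,"wy":0,"wz":0,"fingers":255},
    {"dx":0,"dy":0,"dz":0,"wx":0,"wy":0,"wz":0,"fingers":255}
  ]
}}

```text
t: 16.5
tool_pos: [0.3647, -0.424, 0.0443]
orientation: [3.137, 0.003, 0.006]
force: [-0.1, 0.5, -3.0]
opening: 0.0157
```

```bash
python3 go.py .498 -.4214 0
```

```text
t 16.5 tcp [ 0.3647 -0.424   0.0443] zax [ 0.0038 -0.0041 -1.    ] yaw 0.13 F [-0.1  0.5 -3. ] M [ 0.03  0.2  -0.04]
origin [ 0.4943 -0.4239  0.0155] along -0.0037 lat(left+) -0.0025 noseup 0.0038 yaw err -0.13
```

Request:
{"api": "send_rows", "payload": {
  "series": [
    {"dx":0,"dy":0,"dz":-0.1,"wx":0.002,"wy":0.002,"wz":0,"fingers":255},
    {"dx":0,"dy":0,"dz":-0.08,"wx":0.001,"wy":0.001,"wz":0,"fingers":255},
    {"dx":0,"dy":0,"dz":0,"wx":0,"wy":0,"wz":0,"fingers":255},
    {"dx":0,"dy":0,"dz":0,"wx":0,"wy":0,"wz":0,"fingers":255}
  ]
}}

```text
t: 16.83
tool_pos: [0.365, -0.4243, 0.0427]
orientation: [3.14, 0.004, 0.002]
force: [-0.3, -0.7, -2.5]
opening: 0.0158
```

```bash
python3 go.py .498 -.4214 0
python3 - <<'E'
from h import *
im3=save('top','t12.png');im2=save('wrist','w12.png')
cv2.imwrite('pics/t12b.png',np.clip(cv2.resize(im3[140:300,380:540,::-1],None,fx=4,fy=4,interpolation=cv2.INTER_CUBIC)*2.0,0,255).astype(np.uint8))
cv2.imwrite('pics/w12b.png',np.clip(im2[:,:,::-1]*2.0,0,255).astype(np.uint8))
E
```

```text
t 16.83 tcp [ 0.365  -0.4243  0.0427] zax [ 0.001  -0.0014 -1.    ] yaw 0.13 F [-0.3 -0.7 -2.5] M [0.05 0.19 0.03]
origin [ 0.4945 -0.4241  0.0135] along -0.0035 lat(left+) -0.0027 noseup 0.001 yaw err -0.13
```

View pics/t12b.png

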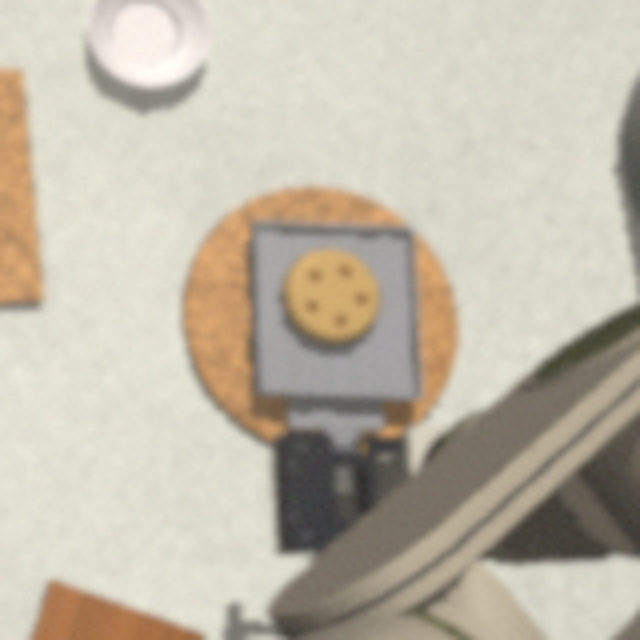

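View pics/w12b.png

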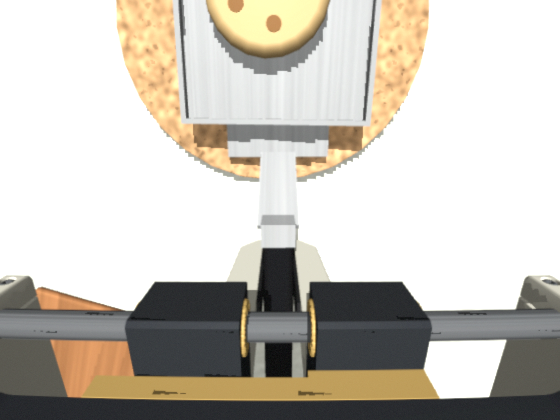

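Request:
{"api": "send_rows", "payload": {
  "series": [
    {"dx":-0.4,"dy":0,"dz":0,"wx":0,"wy":0,"wz":-0.002,"fingers":255},
    {"dx":-0.8,"dy":0,"dz":0,"wx":0,"wy":0,"wz":0,"fingers":255},
    {"dx":-0.8,"dy":0,"dz":0,"wx":0,"wy":0,"wz":0,"fingers":255},
    {"dx":-0.6,"dy":0,"dz":0,"wx":0,"wy":0,"wz":0,"fingers":255},
    {"dx":0,"dy":0,"dz":0,"wx":0,"wy":0,"wz":0,"fingers":255}
  ]
}}

```text
t: 17.35
tool_pos: [0.3361, -0.424, 0.0426]
orientation: [3.14, 0.001, 0.001]
force: [0.1, -0.8, -2.0]
opening: 0.0155
```

```bash
python3 go.py .498 -.4214 0
```

```text
t 17.35 tcp [ 0.3361 -0.424   0.0426] zax [ 4.0e-04 -1.2e-03 -1.0e+00] yaw 0.05 F [ 0.1 -0.8 -2. ] M [ 0.    0.23 -0.02]
origin [ 0.4656 -0.4239  0.0133] along -0.0324 lat(left+) -0.0025 noseup 0.0004 yaw err -0.05
```

Request:
{"api": "send_rows", "payload": {
  "series": [
    {"dx":-0.5,"dy":0,"dz":0,"wx":0,"wy":0,"wz":0,"fingers":255},
    {"dx":-1,"dy":0,"dz":0,"wx":0,"wy":0,"wz":0,"fingers":255},
    {"dx":-1,"dy":0,"dz":0,"wx":0,"wy":0,"wz":0,"fingers":255},
    {"dx":-1,"dy":0,"dz":0,"wx":0,"wy":0,"wz":0,"fingers":255},
    {"dx":-0.5,"dy":0,"dz":0,"wx":0,"wy":0,"wz":0,"fingers":255},
    {"dx":0,"dy":0,"dz":0,"wx":0,"wy":0,"wz":0,"fingers":255}
  ]
}}

```text
t: 17.85
tool_pos: [0.2908, -0.4241, 0.0427]
orientation: [3.14, -0.001, 0.001]
force: [-0.4, 0.3, -2.0]
opening: 0.0157
```

```bash
python3 go.py .498 -.4214 0
```

```text
t 17.85 tcp [ 0.2908 -0.4241  0.0427] zax [ 3.0e-04 -1.5e-03 -1.0e+00] yaw -0.02 F [-0.4  0.3 -2. ] M [0.05 0.17 0.04]
origin [ 0.4203 -0.4241  0.0135] along -0.0777 lat(left+) -0.0027 noseup 0.0003 yaw err 0.02
```

Request:
{"api": "send_rows", "payload": {
  "series": [
    {"dx":-0.5,"dy":0,"dz":0,"wx":0,"wy":0,"wz":0,"fingers":255},
    {"dx":-1,"dy":0,"dz":0,"wx":0,"wy":0,"wz":0,"fingers":255},
    {"dx":-1.2,"dy":0,"dz":0,"wx":0,"wy":0,"wz":0,"fingers":255},
    {"dx":-1.2,"dy":0,"dz":0,"wx":0,"wy":0,"wz":0,"fingers":255},
    {"dx":-1.2,"dy":0,"dz":0,"wx":0,"wy":0,"wz":0,"fingers":255},
    {"dx":-1,"dy":0,"dz":0,"wx":0,"wy":0,"wz":0,"fingers":255},
    {"dx":-0.5,"dy":0,"dz":0,"wx":0,"wy":0,"wz":0,"fingers":255},
    {"dx":0,"dy":0,"dz":0,"wx":0,"wy":0,"wz":0,"fingers":255}
  ]
}}

```text
t: 18.52
tool_pos: [0.2171, -0.424, 0.0429]
orientation: [3.14, -0.002, 0.001]
force: [0.3, -0.3, -2.1]
opening: 0.0157
```

```bash
python3 go.py .498 -.4214 0
```

```text
t 18.52 tcp [ 0.2171 -0.424   0.0429] zax [ 4.e-04 -2.e-03 -1.e+00] yaw -0.06 F [ 0.3 -0.3 -2.1] M [-0.    0.18 -0.01]
origin [ 0.3466 -0.4241  0.0136] along -0.1514 lat(left+) -0.0027 noseup 0.0004 yaw err 0.06
```

Request:
{"api": "send_rows", "payload": {
  "series": [
    {"dx":-0.1,"dy":0,"dz":0.5,"wx":0,"wy":0,"wz":0,"fingers":255},
    {"dx":0,"dy":0,"dz":1,"wx":0,"wy":0,"wz":0,"fingers":255},
    {"dx":0,"dy":0,"dz":1.5,"wx":0,"wy":0,"wz":0,"fingers":255},
    {"dx":0,"dy":0,"dz":2,"wx":0,"wy":0,"wz":0,"fingers":255},
    {"dx":0,"dy":0,"dz":2,"wx":0,"wy":0,"wz":0,"fingers":255},
    {"dx":0,"dy":0,"dz":1.5,"wx":0,"wy":0,"wz":0,"fingers":255},
    {"dx":0,"dy":0,"dz":1,"wx":0,"wy":0,"wz":0,"fingers":255},
    {"dx":0,"dy":0,"dz":0.5,"wx":0,"wy":0,"wz":0,"fingers":255},
    {"dx":0,"dy":0,"dz":0,"wx":0,"wy":0,"wz":0,"fingers":255}
  ]
}}

```text
t: 19.27
tool_pos: [0.2179, -0.4233, 0.1529]
orientation: [3.138, 0.001, 0.004]
force: [0.1, 0.0, -2.4]
opening: 0.0155
```

```bash
python3 go.py .6045 .0695 -3.4
python3 - <<'E'
from h import *
im=save('top','t13.png');im3=save('side','s13.png')
cv2.imwrite('pics/t13b.png',np.clip(cv2.resize(im[140:300,380:540,::-1],None,fx=4,fy=4,interpolation=cv2.INTER_CUBIC)*2.0,0,255).astype(np.uint8))
cv2.imwrite('pics/s13b.png',np.clip(cv2.resize(im3[60:220,240:420,::-1],None,fx=4,fy=4,interpolation=cv2.INTER_CUBIC)*2.0,0,255).astype(np.uint8))
E
```

```text
t 19.27 tcp [ 0.2179 -0.4233  0.1529] zax [ 0.0026 -0.0036 -1.    ] yaw 0.02 F [ 0.1  0.  -2.4] M [-0.    0.16  0.01]
origin [ 0.3475 -0.4234  0.1239] along -0.2273 lat(left+) -0.5073 noseup 0.0026 yaw err -3.42
```

View pics/t13b.png

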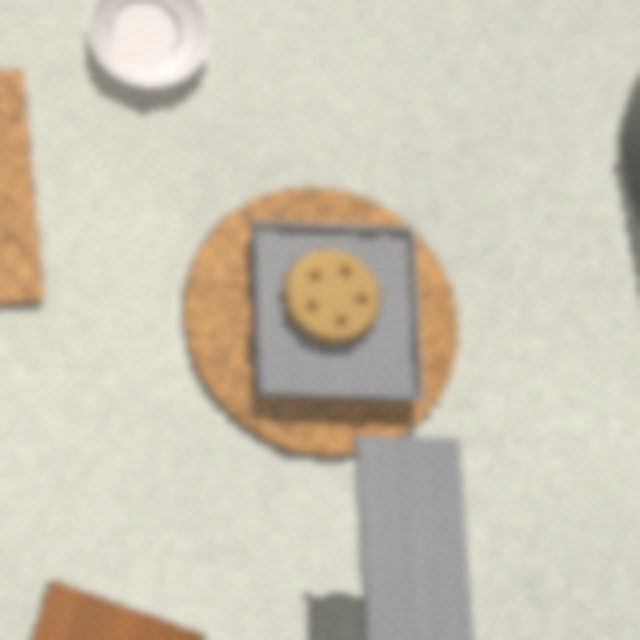

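View pics/s13b.png

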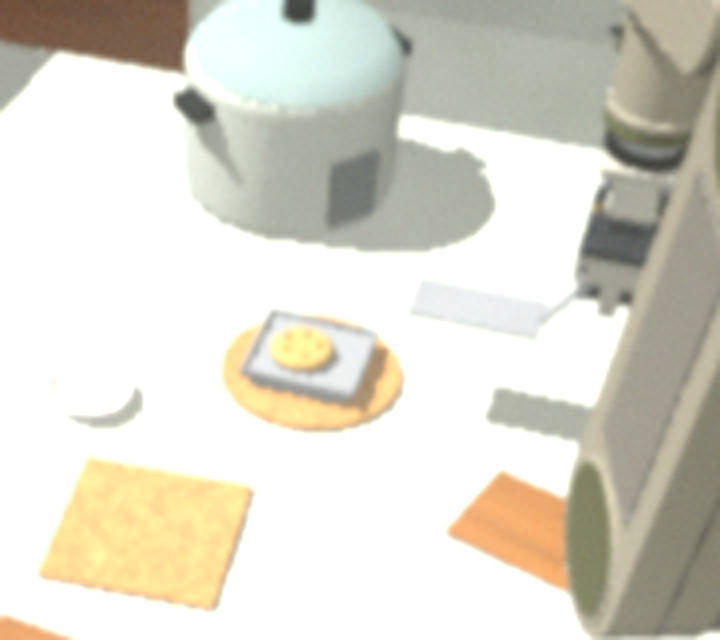

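Request:
{"api": "send_rows", "payload": {
  "series": [
    {"dx":0.4,"dy":0.8,"dz":0.02,"wx":0.001,"wy":0.001,"wz":-0.003,"fingers":255},
    {"dx":0.8,"dy":1.5,"dz":0.02,"wx":0.001,"wy":0,"wz":-0.003,"fingers":255},
    {"dx":1.1,"dy":2.2,"dz":0.02,"wx":0,"wy":0,"wz":-0.003,"fingers":255},
    {"dx":1.1,"dy":2.2,"dz":0.02,"wx":0,"wy":0,"wz":-0.003,"fingers":255},
    {"dx":1.1,"dy":2.2,"dz":0.02,"wx":0,"wy":0,"wz":-0.003,"fingers":255},
    {"dx":1.1,"dy":2.2,"dz":0.02,"wx":0,"wy":0,"wz":-0.003,"fingers":255},
    {"dx":1.1,"dy":2.2,"dz":0.02,"wx":0,"wy":0,"wz":-0.003,"fingers":255},
    {"dx":1.1,"dy":2.2,"dz":0.02,"wx":0,"wy":0,"wz":-0.003,"fingers":255},
    {"dx":1.1,"dy":2.2,"dz":0.02,"wx":0,"wy":0,"wz":-0.003,"fingers":255},
    {"dx":1.1,"dy":2.2,"dz":0.02,"wx":0,"wy":0,"wz":-0.003,"fingers":255},
    {"dx":1.1,"dy":2.2,"dz":0.02,"wx":0,"wy":0,"wz":-0.003,"fingers":255},
    {"dx":1.1,"dy":2.2,"dz":0.02,"wx":0,"wy":0,"wz":-0.003,"fingers":255},
    {"dx":1.1,"dy":2.2,"dz":0.02,"wx":0,"wy":0,"wz":-0.003,"fingers":255},
    {"dx":1.1,"dy":2.2,"dz":0.02,"wx":0,"wy":0,"wz":-0.003,"fingers":255},
    {"dx":1.1,"dy":2.2,"dz":0.02,"wx":0,"wy":0,"wz":-0.003,"fingers":255},
    {"dx":1.1,"dy":2.2,"dz":0.02,"wx":0,"wy":0,"wz":-0.003,"fingers":255},
    {"dx":1.1,"dy":2.2,"dz":0.02,"wx":0,"wy":0,"wz":-0.003,"fingers":255},
    {"dx":1.1,"dy":2.2,"dz":0.02,"wx":0,"wy":0,"wz":-0.003,"fingers":255}
  ]
}}

```text
t: 20.87
tool_pos: [0.397, -0.0137, 0.131]
orientation: [-3.111, 0.106, 0.045]
force: [-0.3, 0.0, -1.9]
opening: 0.0154
```

```bash
python3 go.py .6045 .0695 -3.4
```

```text
t 20.87 tcp [ 0.397  -0.0137  0.131 ] zax [-0.0281  0.0295 -0.9992] yaw -3.87 F [-0.3  0.  -1.9] M [-0.01  0.18  0.  ]
origin [ 0.5254 -0.0216  0.0978] along -0.0736 lat(left+) -0.0956 noseup -0.03 yaw err 0.47
```

Request:
{"api": "send_rows", "payload": {
  "series": [
    {"dx":1.0,"dy":1.5,"dz":0.1,"wx":-0.007,"wy":-0.007,"wz":0,"fingers":255},
    {"dx":1.2,"dy":1.5,"dz":0.1,"wx":-0.007,"wy":-0.007,"wz":0.002,"fingers":255},
    {"dx":1.2,"dy":1.4,"dz":0.1,"wx":-0.006,"wy":-0.006,"wz":0.002,"fingers":255},
    {"dx":1.1,"dy":1.2,"dz":0,"wx":-0.004,"wy":-0.004,"wz":0,"fingers":255},
    {"dx":0.9,"dy":0.8,"dz":0,"wx":0,"wy":0,"wz":0,"fingers":255},
    {"dx":0.6,"dy":0.5,"dz":0,"wx":0,"wy":0,"wz":0,"fingers":255},
    {"dx":0.3,"dy":0.2,"dz":0,"wx":0,"wy":0,"wz":0,"fingers":255},
    {"dx":0,"dy":0,"dz":0,"wx":0,"wy":0,"wz":0,"fingers":255}
  ]
}}

```text
t: 21.53
tool_pos: [0.4533, 0.0706, 0.1234]
orientation: [-3.132, 0.091, 0.037]
force: [-0.5, -0.5, -3.2]
opening: 0.0156
```

```bash
python3 go.py .6045 .0695 -3.4
```

```text
t 21.53 tcp [0.4533 0.0706 0.1234] zax [-0.0234  0.0084 -0.9997] yaw -3.33 F [-0.5 -0.5 -3.2] M [ 0.07  0.11 -0.  ]
origin [0.5819 0.0633 0.091 ] along -0.0222 lat(left+) -0.0075 noseup -0.0238 yaw err -0.07
```

Request:
{"api": "send_rows", "payload": {
  "series": [
    {"dx":0.6,"dy":0.2,"dz":-0.4,"wx":-0.003,"wy":-0.008,"wz":0,"fingers":255},
    {"dx":0.7,"dy":0.2,"dz":-0.8,"wx":-0.002,"wy":-0.007,"wz":0,"fingers":255},
    {"dx":0.5,"dy":0.2,"dz":-1.2,"wx":0,"wy":-0.004,"wz":0,"fingers":255},
    {"dx":0.2,"dy":0,"dz":-1.3,"wx":0,"wy":0,"wz":0,"fingers":255},
    {"dx":0,"dy":0,"dz":-1.2,"wx":0,"wy":0,"wz":0,"fingers":255},
    {"dx":0,"dy":0,"dz":-0.8,"wx":0,"wy":0,"wz":0,"fingers":255},
    {"dx":0,"dy":0,"dz":-0.3,"wx":0,"wy":0,"wz":0,"fingers":255},
    {"dx":0,"dy":0,"dz":0,"wx":0,"wy":0,"wz":0,"fingers":255}
  ]
}}

```text
t: 22.2
tool_pos: [0.4737, 0.0741, 0.0567]
orientation: [-3.138, 0.099, 0.005]
force: [-0.6, 0.4, -1.5]
opening: 0.0157
```

```bash
python3 go.py .6045 .0695 -3.4
python3 - <<'E'
from h import *
im2=save('wrist','w14.png')
cv2.imwrite('pics/w14b.png',np.clip(im2[:,:,::-1]*2.0,0,255).astype(np.uint8))
E
```

```text
t 22.2 tcp [0.4737 0.0741 0.0567] zax [-0.003   0.0017 -1.    ] yaw -3.63 F [-0.6  0.4 -1.5] M [-0.01  0.17 -0.01]
origin [0.6029 0.066  0.027 ] along -0.0014 lat(left+) -0.0036 noseup -0.0031 yaw err 0.23
```

View pics/w14b.png

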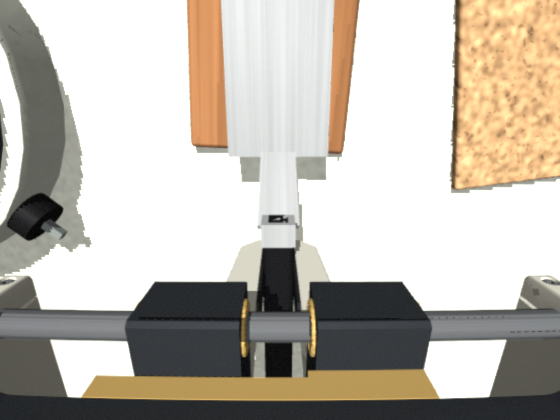

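Good; correct slightly and lower the 19 mm to the board.

Request:
{"api": "send_rows", "payload": {
  "series": [
    {"dx":0.05,"dy":0.15,"dz":-0.4,"wx":-0.001,"wy":-0.002,"wz":0.002,"fingers":255},
    {"dx":0,"dy":0.1,"dz":-0.5,"wx":0,"wy":0,"wz":0,"fingers":255},
    {"dx":0,"dy":0,"dz":-0.4,"wx":0,"wy":0,"wz":0,"fingers":255},
    {"dx":0,"dy":0,"dz":-0.2,"wx":0,"wy":0,"wz":0,"fingers":255},
    {"dx":0,"dy":0,"dz":0,"wx":0,"wy":0,"wz":0,"fingers":255}
  ]
}}

```text
t: 22.67
tool_pos: [0.4762, 0.0768, 0.0429]
orientation: [-3.139, 0.097, -0.006]
force: [-0.6, -0.9, -3.3]
opening: 0.0155
```

```bash
python3 go.py .6045 .0695 -3.4
```

```text
t 22.67 tcp [0.4762 0.0768 0.0429] zax [ 3.7e-03  7.0e-04 -1.0e+00] yaw -3.53 F [-0.6 -0.9 -3.3] M [ 0.04  0.17 -0.02]
origin [0.6056 0.0689 0.0141] along 0.0011 lat(left+) -0.0006 noseup 0.0037 yaw err 0.13
```

Request:
{"api": "send_rows", "payload": {
  "series": [
    {"dx":0,"dy":0,"dz":-0.25,"wx":0,"wy":0.002,"wz":0,"fingers":255},
    {"dx":0,"dy":0,"dz":-0.2,"wx":0,"wy":0.001,"wz":0,"fingers":255},
    {"dx":0,"dy":0,"dz":-0.1,"wx":0,"wy":0,"wz":0,"fingers":255},
    {"dx":0,"dy":0,"dz":0,"wx":0,"wy":0,"wz":0,"fingers":255}
  ]
}}

```text
t: 23.0
tool_pos: [0.4768, 0.0769, 0.0374]
orientation: [-3.139, 0.096, -0.002]
force: [-0.2, 1.2, -1.4]
opening: 0.0156
```

```bash
python3 go.py .6045 .0695 -3.4
```

```text
t 23.0 tcp [0.4768 0.0769 0.0374] zax [ 1.5e-03  8.0e-04 -1.0e+00] yaw -3.52 F [-0.2  1.2 -1.4] M [ 0.08  0.18 -0.  ]
origin [0.6061 0.069  0.0083] along 0.0016 lat(left+) -0.0004 noseup 0.0014 yaw err 0.12
```

Request:
{"api": "send_rows", "payload": {
  "series": [
    {"dx":0,"dy":0,"dz":-0.04,"wx":0,"wy":0,"wz":0,"fingers":255},
    {"dx":0,"dy":0,"dz":0,"wx":0,"wy":0,"wz":0,"fingers":150},
    {"dx":0,"dy":0,"dz":0,"wx":0,"wy":0,"wz":0,"fingers":60},
    {"dx":0,"dy":0,"dz":0,"wx":0,"wy":0,"wz":0,"fingers":0},
    {"dx":0,"dy":0,"dz":0,"wx":0,"wy":0,"wz":0,"fingers":0},
    {"dx":0,"dy":0,"dz":0,"wx":0,"wy":0,"wz":0,"fingers":0},
    {"dx":0,"dy":0,"dz":0,"wx":0,"wy":0,"wz":0,"fingers":0},
    {"dx":0,"dy":0,"dz":0,"wx":0,"wy":0,"wz":0,"fingers":0},
    {"dx":0,"dy":0,"dz":0,"wx":0,"wy":0,"wz":0,"fingers":0},
    {"dx":0,"dy":0,"dz":0.5,"wx":0,"wy":0,"wz":0,"fingers":0},
    {"dx":0,"dy":0,"dz":1,"wx":0,"wy":0,"wz":0,"fingers":0}
  ]
}}

```text
t: 23.92
tool_pos: [0.4773, 0.0768, 0.0528]
orientation: [-3.139, 0.097, -0.004]
force: [-0.4, 0.1, -0.0]
opening: 0.0779
```

```bash
python3 st.py
```

```text
23.9167 [0.4773 0.0768 0.0528] zax [ 2.4e-03  7.0e-04 -1.0e+00] yaw -3.52 F [-0.44  0.06 -0.01] M [ 0.033 -0.045 -0.049] 0.07785148425653962
```

Released; rise and back off, then check.

Request:
{"api": "send_rows", "payload": {
  "series": [
    {"dx":0,"dy":0,"dz":1.5,"wx":0,"wy":0,"wz":0,"fingers":0},
    {"dx":0,"dy":0,"dz":2,"wx":0,"wy":0,"wz":0,"fingers":0},
    {"dx":0,"dy":0,"dz":2,"wx":0,"wy":0,"wz":0,"fingers":0},
    {"dx":0,"dy":0,"dz":2,"wx":0,"wy":0,"wz":0,"fingers":0},
    {"dx":-0.5,"dy":-0.5,"dz":2,"wx":0,"wy":0,"wz":0,"fingers":0},
    {"dx":-0.8,"dy":-1,"dz":2,"wx":0,"wy":0,"wz":0,"fingers":0},
    {"dx":-0.8,"dy":-2,"dz":1,"wx":0,"wy":0,"wz":0,"fingers":0},
    {"dx":-0.5,"dy":-2,"dz":0.5,"wx":0,"wy":0,"wz":0,"fingers":0},
    {"dx":0,"dy":-2,"dz":0.2,"wx":0,"wy":0,"wz":0,"fingers":0},
    {"dx":0,"dy":-2,"dz":0.1,"wx":0,"wy":0,"wz":0,"fingers":0},
    {"dx":0,"dy":-1.5,"dz":0.1,"wx":0,"wy":0,"wz":0,"fingers":0},
    {"dx":0,"dy":-0.5,"dz":0,"wx":0,"wy":0,"wz":0,"fingers":0},
    {"dx":0,"dy":0,"dz":0,"wx":0,"wy":0,"wz":0,"fingers":0}
  ]
}}

```text
t: 25.0
tool_pos: [0.4508, -0.0422, 0.2096]
orientation: [3.139, -0.092, 0.027]
force: [-0.3, 0.8, 0.6]
opening: 0.0932
```

```bash
python3 st.py
python3 - <<'E'
from h import *
T=tool();np.save('T15.npy',T)
im=save('top','t15.png');im2=save('side','s15.png');w=save('wrist','w15.png')
cv2.imwrite('pics/t15b.png',np.clip(im[:,:,::-1]*2.0,0,255).astype(np.uint8))
cv2.imwrite('pics/s15b.png',np.clip(im2[:,:,::-1]*2.0,0,255).astype(np.uint8))
cv2.imwrite('pics/w15b.png',np.clip(w[:,:,::-1]*2.0,0,255).astype(np.uint8))
E
```

```text
25.0 [ 0.4508 -0.0422  0.2096] zax [ 0.017  -0.0014 -0.9999] yaw -3.35 F [-0.27  0.8   0.59] M [ 0.047  0.015 -0.034] 0.09324671112398737
```

View pics/t15b.png

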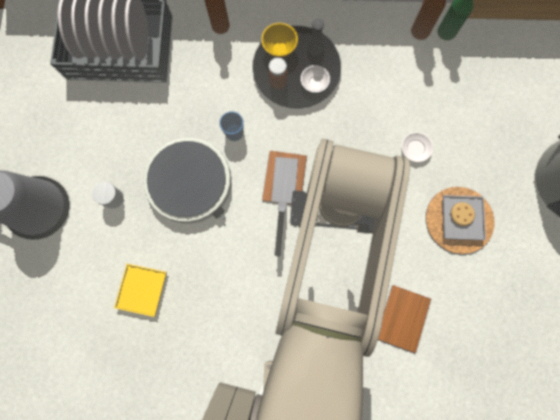

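View pics/s15b.png

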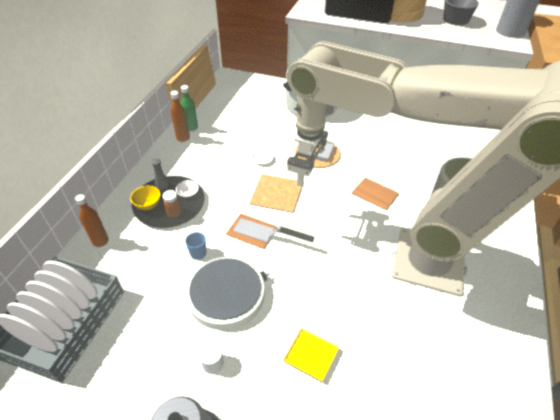

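View pics/w15b.png

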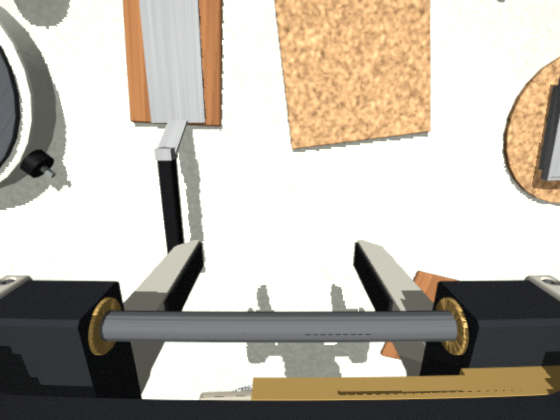

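Run:
```python
from h import *
t=np.array([plane('top',380+u/4-.375,140+v/4-.375,.030)[:2] for u,v in [(254,225),(411,230),(419,397),(260,393)]]);print('tray',t.mean(0).round(4),'trivet .498 -.4214')
a=cv2.imread('pics/top0.png').astype(int);b=cv2.imread('pics/t15.png').astype(int)
for n,(x0,x1,y0,y1) in dict(spat=(262,289,148,262),cup=(215,248,108,142),saucer=(400,435,130,168),tin=(93,118,180,215)).items():
    d=np.abs(a[y0:y1,x0:x1]-b[y0:y1,x0:x1]).max(2);print(n,(d>25).sum(),d.max())
robot.close_job()
```

```text
tray [ 0.5006 -0.4234] trivet .498 -.4214
spat 1 27
cup 0 9
saucer 20 34
tin 0 9
the job is handed in; nothing more can be done
```

I carried the tray on the spatula from the hotplate to the round trivet, drew the blade out, and put the spatula back on its rest. The job is handed in at about 25 s of the 67 s allowed; no verdict is reported.

**Last checks:**
- **Tray:** it stands about 3 mm from the trivet's centre, measured in the top view after the spatula was withdrawn. The rice cake still lies flat inside the lip.
- **Spatula:** it lies flat on the leftmost board. The top picture of it matches the starting one almost pixel for pixel, and the robot's own position reading put it within about 2 mm of where it started. The gripper is open and about 20 cm up, with near-zero force.
- **Bystanders:** cup and tin show no change between the first and last pictures. The saucer's patch changed slightly (20 pixels). I took that for the arm's shadow and didn't check it further; its position looks unchanged.

**What disagreed or went less well:**
- **Side camera:** it read the raised tray and the trivet's outline 8 to 30 mm off from the top camera. I trusted the top view and the robot's own position readings, which agreed with each other.
- **Return swing:** the empty spatula sagged about 2 cm and tilted about 0.04 rad. I corrected this before setting it down.

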